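# Spin-check a flywheel and pin it at its timing hole

## Task

Check that the flywheel on the bench spindle runs free: swipe its face with a light touch so that it spins on its own, untouched, for a couple of seconds at a turn every four seconds or faster. Then slow it by touch so that it stands still, let go, with its timing hole under the slot of the yellow fork; take the red-headed locking pin out of its block and put it down through slot and hole until its head sits on the fork. Use a light hand: the fingers never press on the flywheel or its stand with more than about 12 N, the pin is not forced (25 N at most), and the gauge box, ring gauge and oil bottle stay where they are.

Things in the scene. Friction and masses are not known exactly. Their poses are not given: they have to be found in the camera images.
- fixture: Bench spindle stand, fixed: a round green cast foot (250 mm across, 22 mm high) with a tongue that carries a post and the yellow fork; it bears the flywheel on a vertical spindle. Origin: on the spindle axis at table level; z up; its x axis points from the spindle towards post and fork (the tongue ends 190 mm from the axis).
- hub (a point): Centre of the flywheel, on the spindle axis, 71 mm above the table: the mean height of its face. The flywheel is a rough-turned steel blank, 240 mm diameter, 16 mm thick; its smooth face wobbles 2 mm up and down at the rim as it turns. Boss in the middle: 94 mm wide, 8 mm above the face, bolts and cap 14 mm. 4 to 6.5 kg. The spindle hardly yields to a push (0.2 mm at 12 N).
- flywheel (a joint): Angle (rad) of the flywheel, counter-clockwise positive from above, without stops (it counts on over whole turns); the timing hole is under the slot at 0 and every multiple of 2 pi. Very free bearing: untouched it runs on for about half a minute, and it stays where it was stopped. Fingers resting on the face with 5 N, 95 mm from the axis, slow it by about 5 to 11 rad/s each second.
- timing_hole (a point): Centre of the flywheel's only hole, on the face: a through hole 12.5 mm wide, 95 mm from the spindle axis, turning with the flywheel; a yellow painted radial line runs through it on the face.
- slot (a point): Point on the fork slot's middle line, 95 mm from the spindle axis, 71 mm above the table (mean face height): where the timing hole's centre has to stop. Axes as the fixture's. The fork is a fixed yellow plate, 48 mm wide, from 76 to 86 mm above the table and 83 to 185 mm from the axis; its slot is 12.5 mm wide, along the fixture's x, 83 to 112 mm from the axis, open inwards.
- lower_slot (a point): Mouth of the lower slot, 95 mm from the spindle axis, 50 mm above the table, straight below slot: in a fixed steel block under the flywheel, 12.5 mm wide like the fork's slot and 28 mm deep; the pin's tip ends in it.
- pin: Locking pin: steel shank of 10 mm diameter, 50 mm long, its lowest 9 mm tapering to 5 mm; on it a red round head of 22 mm diameter and 30 mm height. 90 g. Origin: the tip's end, z towards the head. It starts upright in the pin block with its head on the block's top, tip 2 mm above the table. Fully home its head sits on the fork's top and its tip is 36 mm above the table, 35 mm below slot.
- pin_block: Aluminium block, fixed, 70 x 70 mm, 52 mm high, with one upright 13 mm hole in the middle that holds the pin. Origin: centre of its underside.
- gauge_box: Closed wooden gauge-block box, 70 x 110 mm, 39 mm high; bystander. Origin: centre of its underside.
- ring_gauge: Steel ring gauge lying flat, 64 mm across, 36 mm bore, 18 mm high; bystander. Origin: centre of its underside.
- oil_bottle: White oil bottle with a red cap, 54 mm across, 130 mm high; bystander. Origin: centre of its underside.

How it is judged:
On the way, in this order (a step that is already met when the one before it is completed fails the run):
1. the flywheel spins freely, untouched, at 1.5 rad/s or more for a second ((velocity of joint flywheel above 1.5 rad/s or velocity of joint flywheel below -1.5 rad/s) and contact force between the fingers and fixture below 0.05 N), for 1 s.
2. the flywheel stands still, let go, with its timing hole within 4 mm of the slot's point, before the pin is in the hole (velocity of joint flywheel between -0.03 and 0.03 rad/s and horizontal distance between timing_hole and slot below 0.004 m and contact force between the fingers and fixture below 0.05 N and (horizontal distance between pin and slot above 0.02 m or z of pin in the frame of slot above 0 m)), for 0.3 s.
At the end, for the whole second after the job is handed in: The pin stands upright (within 0.08 rad) through slot and timing hole, within 4 mm of the slot's point, its head within 3 mm of the fork's top; the timing hole is within 4 mm of the slot's point; flywheel and pin are at rest (z of pin in the frame of slot below -0.032 m and horizontal distance between each of pin, timing_hole and slot below 0.004 m and angle between pin's own z axis and vertical below 0.08 rad and velocity of joint flywheel between -0.03 and 0.03 rad/s and linear speed of pin below 0.01 m/s); the robot touches nothing.
It fails at once if the fingers press on the flywheel, fork or stand with more than 12 N (contact force between the fingers and fixture above 12 N).
It fails at once if the pin is forced with more than 25 N against flywheel, fork or stand (contact force between pin and fixture above 25 N).
It fails at once if a bystander is moved by more than 15 mm (distance of any of gauge_box, ring_gauge, oil_bottle from where it was at the start of the episode above 0.015 m).
It also fails if it takes over 70 s, if anything falls off the work surface, if the arm or the gripper's body presses on something with over 40 N, if the wrist force passes 120 N, or if a joint passes its speed limit or range.

## Robot

A 6-joint arm with a two-finger parallel gripper is mounted at the origin on the work surface. World frame = base frame: x ahead of the robot, y to its left, z up, the work surface at z = 0. Lengths are in m, angles in rad, forces in N, time in s.
With the tool pointing down it reaches from about 0.35 to 0.85 m from the base axis. Payload 8.1 kg.
Tool frame: the origin (TCP) lies on the centre line of the jaws, within the pads' length; the fingertips stand 19 mm ahead of it and the grasp point (between the pads) is the TCP (robot.tips_ahead is the distance from the TCP to the fingertips, in m); y points along the fingers, z is the direction in which the jaws open and shut, and the axes are right-handed (so a half turn about y gives the same grasp; the last joint's range is limited). The gripper opens to 93 mm and grips with 3 to 60 N. Pads are 15 mm wide; open, the fingers measure 128 mm over their backs; the gripper's body (75 mm by 188 mm) begins 65 mm behind the grasp point.
Start: joints at [1.03, 0.13, 1.488, -0, 1.523, -0.085], TCP at [0.264, 0.539, 0.238] pointing down, gripper open.
Joint ranges: [-2.96, 2.96], [-0.89, 2.26], [0.02, 2.5], [-1.34, 4.48], [0, 2.73], [-2.66, 2.66]. Speed limits (rad/s): [2.39, 2.39, 2.79, 3.14, 3.14, 3.14].

## Interface

Orientations are given as a rotation vector (axis times angle).
In Python, from plant import robot, imaging, models gives the robot as it stands.
- The arm moves only by the tool carry_out, never from a script. Its argument "motion" is one flat list of numbers, 7 for each row, row after row: the shift along the tool's x, y, z in m, then the turn, a rotation vector about the tool's x, y, z in degrees, then the opening, from -1 (shut) to 1 (fully open). A call has exactly 5 rows; each row shifts and turns the pose as measured when the row begins, along the tool's axes as they then stand; what a row does not reach is not made up. A row lasts 1/10 s, in which the tool goes at most 50 mm and 8.59 degrees, less where a joint would pass 70% of its speed; a pose out of reach is approached as far as the arm can. A call is refused whole if a number of a shift passes 0.05 or a number of a turn 8.59, either way. A call with a gripper value outside its range is refused whole. The fingers move at their own pace and stop on an object; "squeeze" is the grip in N (left out, the last holds). Time passes only in rows, so rows that do not move let the fingers close, or fill a call up. It gives the time, the measured TCP pose, the force and the opening at its end, in the units of the state.
- robot.read_state(): the state, without advancing time (a new reading comes with each control period).
- imaging.read_camera(name): name is "scene" or "top" or "wrist"; returns the picture (384x512x3 uint8, blue, green, red); there is no depth.
- imaging.camera_model(name): a dict with "K" (3x3 intrinsics, pixels), "position" and "orientation" of the camera in the world. Camera axes: x right, y down, z forward; pixel columns grow to the right and rows downward; lengths in m; the calibration is good to about 2 mm. The wrist camera is an equidistant fisheye: a pixel r from the principal point sees the ray r / f radians off the axis. A picture is of the moment at which its call begins: read the wrist's pose just before it. camera_model takes no time and is no camera call; for the wrist camera it gives the pose at the moment of the call.
- robot.close_job(): hands the job in, once; it reports no verdict.
Trained networks look in the newest picture that a camera, given by its name, has taken for a name from the list of things; names that differ only in an ending like _2 or _b are one class to them, and where a whole thing is asked for, a point or a joint stands for the part that bears it (a point fixed in the world has none). Each returns a list of dicts, best first, with "confidence" (0 to 1); they miss things now and then, are a little off and sometimes report something else, mostly with a low value. They report only what shows in the picture. A call takes as long as a camera call.
- models.outline_of(camera, thing): "pixels" (384x512 bool, what is visible of it) and "pixel" ([column, row] in pixels, amid what is visible of it).
The state is a dict: "t": time; "q": joint angles; "dq": joint speeds; "joint_torque": joint torques, N m; "tool_pos": TCP position; "orientation": TCP orientation; "force": force on the tool from outside, world axes, zero at the start; "wrist_torque": the same for the moment, N m; "opening": finger opening in m.
Only numpy, scipy, OpenCV 4.12 (cv2) and the standard library are available. Lean on these libraries where they do the work, as an engineer would, in place of code of your own. Each camera call takes 0.05 s, during which the arm holds its last target.

## Working session

There is one attempt and no reset: what is moved stays moved. The work goes in short steps, Python scripts to look and compute and a tool call to move; the robot and the scene stay as the last step left them, time stands still between calls to the robot, and variables do not carry over. Pictures are saved under pics/ and viewed, and the job is handed in when it is done.

Besides the shell and the picture viewer there is one more tool, called after "Request:" by a JSON object that holds its "api" and its "payload", one argument or row to a line. carry_out: Moves the arm, as the interface text tells. Its arguments: {"type":"object","properties":{"motion":{"type":"array","items":{"type":"number"}},"squeeze":{"type":"number"}},"required":["motion"]}

```bash
ls; mkdir -p pics; python3 - <<'E'
from plant import robot, imaging, models
import cv2
print(robot.read_state())
for n in ["scene","top","wrist"]:
    m=imaging.camera_model(n); print(n,m)
    cv2.imwrite(f"pics/{n}0.png",imaging.read_camera(n))
E
```

```text
pics
{'t': 0.0, 'q': array([ 1.02956025e+00,  1.31167240e-01,  1.48929191e+00, -2.26445727e-05,
        1.52300699e+00, -8.54371533e-02]), 'dq': array([-0.0013238 , -0.0022447 ,  0.0001585 ,  0.00071034,  0.0013625 ,
        0.00043269]), 'joint_torque': array([ 4.77440146e-03, -5.59823227e+01, -4.91779232e+01,  7.75519735e-02,
        3.52216687e-02, -5.76248203e-05]), 'tool_pos': array([0.26383236, 0.53827179, 0.23657687]), 'orientation': array([-1.54288032,  0.35794895, -0.35706922]), 'force': array([ 0.2544315 , -0.26881232, -0.36522029]), 'wrist_torque': array([-0.0036598 , -0.02894963,  0.01371399]), 'opening': 0.09330536911640802}
scene {'K': array([[423.78096589,   0.        , 259.60991786],
       [  0.        , 423.78096589, 195.82651875],
       [  0.        ,   0.        ,   1.        ]]), 'position': array([1.07505852, 0.10936518, 0.91549804]), 'orientation': array([-1.68761289, -2.1666765 ,  0.62452073])}
top {'K': array([[443.40510813,   0.        , 253.74926087],
       [  0.        , 443.40510813, 189.34431064],
       [  0.        ,   0.        ,   1.        ]]), 'position': array([ 0.48860568, -0.03585518,  1.27901611]), 'orientation': array([-2.22987465,  2.16593192, -0.08786354])}
wrist {'K': array([[297.31863964,   0.        , 257.92425668],
       [  0.        , 297.31863964, 189.31162457],
       [  0.        ,   0.        ,   1.        ]]), 'position': array([0.19661513, 0.5721768 , 0.3841251 ]), 'orientation': array([2.46220608, 1.53556358, 0.20889615])}
```

View pics/scene0.png

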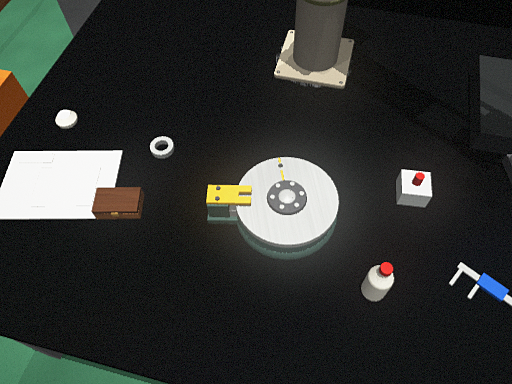

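View pics/top0.png

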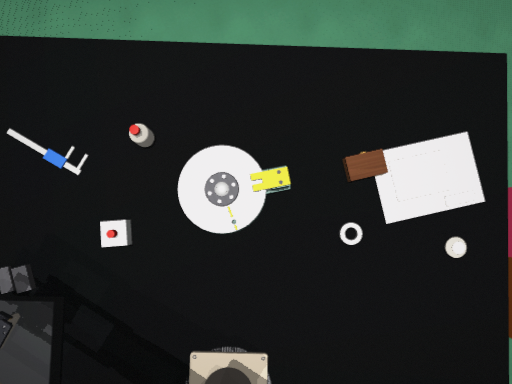

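View pics/wrist0.png

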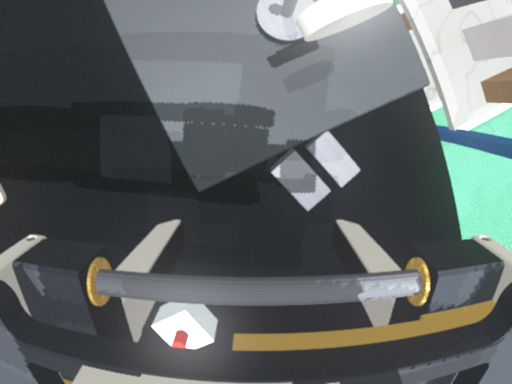

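```bash
cat > h.py <<'E'
from plant import robot, imaging, models
import cv2, numpy as np
from scipy.spatial.transform import Rotation as R
def ray(cam,px,m=None):
    m=m or imaging.camera_model(cam); K=m["K"]; px=np.atleast_2d(px).astype(float)
    x=(px-[K[0,2],K[1,2]])/K[0,0]
    if cam=="wrist":
        r=np.linalg.norm(x,axis=1,keepdims=True)+1e-12
        d=np.c_[np.sin(r)*x/r,np.cos(r)]
    else: d=np.c_[x,np.ones(len(x))]
    return m["position"],R.from_rotvec(m["orientation"]).apply(d)
def plane(cam,px,z,m=None):
    p,d=ray(cam,px,m); return (p+d*((z-p[2])/d[:,2:3]))
def proj(cam,P,m=None):
    m=m or imaging.camera_model(cam);K=m["K"]
    c=R.from_rotvec(m["orientation"]).inv().apply(np.atleast_2d(P)-m["position"])
    if cam=="wrist":
        rr=np.linalg.norm(c[:,:2],axis=1,keepdims=True);th=np.arctan2(rr,c[:,2:3]);x=c[:,:2]/rr*th
    else: x=c[:,:2]/c[:,2:3]
    return x*K[0,0]+[K[0,2],K[1,2]]
E
python3 - <<'E'
from h import *
print(robot.read_state()['t'])
for cam in ["top","scene"]:
    im=imaging.read_camera(cam)
    hsv=cv2.cvtColor(im,cv2.COLOR_BGR2HSV)
    for n in ["fixture","hub","flywheel","pin","pin_block","timing_hole","gauge_box","ring_gauge","oil_bottle"]:
        o=models.outline_of(cam,n)
        print(cam,n,[(round(x["confidence"],2),np.round(x["pixel"],1),int(x["pixels"].sum())) for x in o[:2]])
        if o: np.save(f"m_{cam}_{n}.npy",o[0]["pixels"])
    cv2.imwrite(f"pics/{cam}_crop.png",cv2.resize(im[130:250,165:305] if cam=="top" else im[140:260,190:350],None,fx=5,fy=5,interpolation=cv2.INTER_CUBIC))
print(robot.read_state()['t'])
E
```

```text
0.15
top fixture [(0.86, array([225.8, 187.2]), 6774), (0.29, array([110.6, 231.9]), 69)]
top hub [(0.94, array([227. , 183.1]), 6763)]
top flywheel [(0.85, array([222.8, 190.5]), 5913)]
top pin []
top pin_block [(0.65, array([113.9, 233. ]), 643)]
top timing_hole [(0.87, array([217.8, 188.7]), 5762)]
top gauge_box [(0.8, array([362.7, 164.9]), 1018)]
top ring_gauge [(0.67, array([348.3, 233.5]), 310)]
top oil_bottle [(0.78, array([142.8, 134.2]), 377)]
scene fixture [(0.58, array([280.6, 205. ]), 9614)]
scene hub [(0.63, array([280.2, 204.8]), 9603)]
scene flywheel [(0.83, array([285.5, 201.5]), 7032)]
scene pin [(0.54, array([414. , 175.2]), 124)]
scene pin_block [(0.77, array([411.9, 192.9]), 1048)]
scene timing_hole [(0.82, array([286.6, 205. ]), 7093)]
scene gauge_box [(0.74, array([118.4, 201.5]), 1553), (0.31, array([287.6, 201.3]), 7064)]
scene ring_gauge [(0.92, array([162.8, 148.5]), 387)]
scene oil_bottle [(0.89, array([378.5, 280.9]), 955), (0.24, array([118., 203.]), 1512)]
1.15
```

```bash
python3 - <<'E'
from h import *
from scipy.optimize import least_squares
for cam in ["top","scene"]:
    im=cv2.imread(f"pics/{cam}0.png"); m=imaging.camera_model(cam)
    hsv=cv2.cvtColor(im,cv2.COLOR_BGR2HSV)
    fw=np.load(f"m_{cam}_flywheel.npy").astype(np.uint8)
    cs,_=cv2.findContours(fw,0,1); c=max(cs,key=cv2.contourArea)
    h=cv2.convexHull(c)[:,0]
    # contour points on plane 0.071; robust circle radius .12 
    P=plane(cam,c[:,0],.071,m)[:,:2]
    f=lambda p:np.hypot(*(P-p[:2]).T)-p[2]
    s=least_squares(f,[*P.mean(0),.12],loss="soft_l1",f_scale=.002)
    print(cam,"wheel",np.round(s.x,4),"resid",np.median(np.abs(f(s.x))))
    ye=((hsv[...,0]>20)&(hsv[...,0]<35)&(hsv[...,1]>140)&(hsv[...,2]>120)).astype(np.uint8)
    n,l,st,ce=cv2.connectedComponentsWithStats(ye)
    for i in range(1,n):
        if st[i,4]>8: print(" yellow",st[i],ce[i], plane(cam,ce[i],.086 if st[i,4]>100 else .071,m))
    big=max(range(1,n),key=lambda i:st[i,4])
    ys,xs=np.where(l==big); Q=plane(cam,np.c_[xs,ys],.086,m)[:,:2]
    rect=cv2.minAreaRect((Q*1000).astype(np.float32)); print(" fork rect",rect, cv2.boxPoints(rect))
    re=(((hsv[...,0]<8)|(hsv[...,0]>172))&(hsv[...,1]>150)&(hsv[...,2]>70)).astype(np.uint8)
    n,l,st,ce=cv2.connectedComponentsWithStats(re)
    for i in range(1,n):
        if 20<st[i,4]<500: print(" red",st[i],ce[i], plane(cam,ce[i],.067,m))
E
```

```text
top wheel [0.5628 0.0342 0.1181] resid 0.0016183407800183652
 yellow [251 167  40  24 577] [271.14211438 178.39688042] [[ 0.59446057 -0.10185187  0.086     ]]
 fork rect ((593.9918212890625, -99.45881652832031), (47.832332611083984, 101.49781036376953), 12.930500984191895) [[ 559.3261    -55.348488]
 [ 582.03815  -154.27254 ]
 [ 628.65753  -143.56915 ]
 [ 605.9455    -44.645096]]
 red [129 124  11  11  82] [133.82926829 129.18292683] [[0.72046655 0.27823011 0.067     ]]
 red [107 230  10   7  57] [111.56140351 233.12280702] [[0.43454436 0.32532276 0.067     ]]
scene wheel [0.5679 0.0333 0.1195] resid 0.001400454044806404
 yellow [281 171   3   9  17] [282. 175.] [[0.50486497 0.00750018 0.071     ]]
 yellow [206 184  45  21 732] [227.82103825 193.99726776] [[ 0.59665446 -0.1001776   0.086     ]]
 fork rect ((596.6708374023438, -98.64474487304688), (52.075626373291016, 102.364013671875), 11.372882843017578) [[ 561.0515   -53.6022 ]
 [ 581.23706 -153.95627]
 [ 632.29016 -143.68729]
 [ 612.1046   -43.33322]]
 red [413 173  11  13  98] [418.17346939 178.71428571] [[0.43450641 0.32595863 0.067     ]]
 red [379 262  15  14 157] [385.97452229 268.43949045] [[0.68300491 0.27369251 0.067     ]]
```

View pics/top_crop.png

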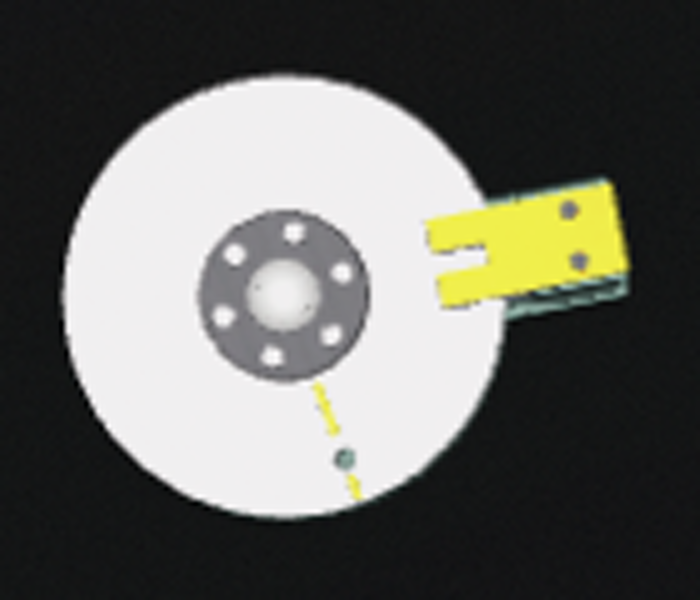

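View pics/scene_crop.png

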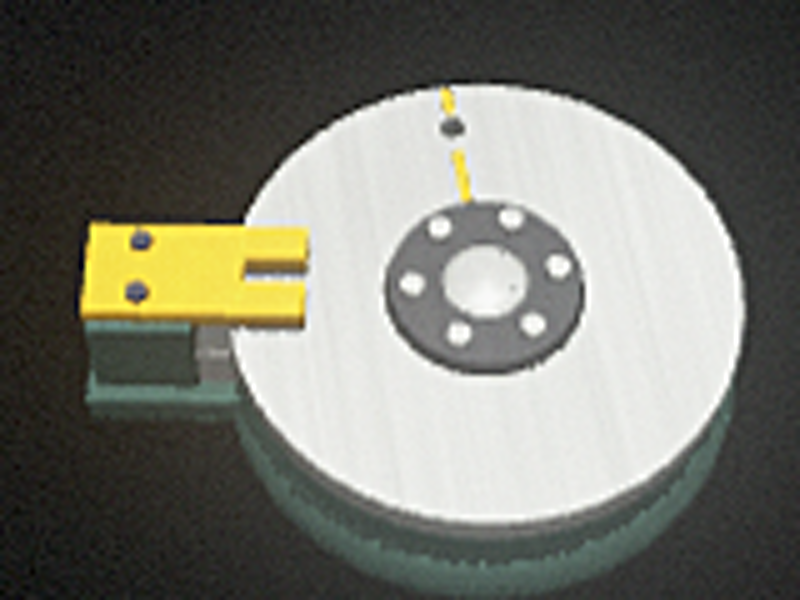

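```bash
python3 - <<'E'
from h import *
from scipy.optimize import least_squares
st=robot.read_state(); print(np.round(R.from_rotvec(st['orientation']).as_matrix(),3))
for cam in ["top","scene"]:
    im=cv2.imread(f"pics/{cam}0.png"); m=imaging.camera_model(cam); S=8
    hsv=cv2.cvtColor(im,cv2.COLOR_BGR2HSV)
    big=cv2.resize(im,None,fx=S,fy=S,interpolation=cv2.INTER_LINEAR).astype(int)
    # fork: yellowness = min(r,g)-b
    y=np.minimum(big[...,1],big[...,2])-big[...,0]
    mk=(y>100).astype(np.uint8)
    cs,_=cv2.findContours(mk,0,1); c=max(cs,key=cv2.contourArea)[:,0]
    uv=(c+.5)/S-.5
    Q=plane(cam,uv,.086,m)[:,:2]
    rect=cv2.minAreaRect((Q*1000).astype(np.float32)); print(cam,"fork",np.round(rect[0],1),np.round(rect[1],1),rect[2])
    g=big.min(2) ; wk=((g>110)).astype(np.uint8)
    cs,_=cv2.findContours(wk,0,1)
    c=[c for c in cs][np.argmax([cv2.contourArea(c) if cv2.pointPolygonTest(cv2.convexHull(c),(222.*S,189.*S) if cam=="top" else (287.*S,200.*S),False)>0 else 0 for c in cs])][:,0]
    P=plane(cam,(c+.5)/S-.5,.071,m)[:,:2]
    f=lambda p:np.hypot(*(P-p[:2]).T)-.12
    s=least_squares(f,[*P.mean(0)],loss="cauchy",f_scale=.001)
    r=f(s.x); print(" wheel",s.x,np.median(r),np.median(np.abs(r)))
    # red head at side mask centroid: fit
    fc=np.array(rect[0])/1000; d=fc-s.x[:2]; print(" dist",np.hypot(*d),"yaw",np.degrees(np.arctan2(d[1],d[0])))
E
```

```text
[[ 0.898  0.     0.44 ]
 [-0.44  -0.     0.898]
 [ 0.    -1.    -0.   ]]
top fork [593.9 -98.9] [ 48.1 102. ] 13.197402954101562
 wheel [0.56394111 0.03236022] 0.0006835307008038888 0.0009345818920285937
 dist 0.13462017832268597 yaw -77.12682009723402
scene fork [595.1 -98.9] [ 49.1 102.1] 13.16616153717041
 wheel [0.56552386 0.03233581] 0.0004912865543986525 0.0008448165592119528
 dist 0.13453423886363022 yaw -77.3196856176323
```

Request:
{"api": "carry_out", "payload": {
  "motion": [0.033, 0, -0.0155, 0, 0, 0, -1, 0.033, 0, -0.0155, 0, 0, 0, -1, 0.033, 0, -0.0155, 0, 0, 0, -1, 0.033, 0, -0.0155, 0, 0, 0, -1, 0.033, 0, -0.0155, 0, 0, 0, -1],
  "squeeze": 20
}}

```text
t: 1.65
tool_pos: [0.3785, 0.3957, 0.2373]
orientation: [-1.541, 0.352, -0.35]
force: [0.5, 1.5, 0.3]
opening: 0.0574
```

Request:
{"api": "carry_out", "payload": {
  "motion": [0.033, 0, -0.0155, 0, 0, 0, -1, 0.033, 0, -0.0155, 0, 0, 0, -1, 0.033, 0, -0.0155, 0, 0, 0, -1, 0.033, 0, -0.0155, 0, 0, 0, -1, 0.033, 0, -0.0155, 0, 0, 0, -1]
}}

```text
t: 2.15
tool_pos: [0.4977, 0.2481, 0.238]
orientation: [-1.539, 0.35, -0.351]
force: [1.3, 0.3, -0.3]
opening: 0.0174
```

Request:
{"api": "carry_out", "payload": {
  "motion": [0.031, 0.024, -0.015, 0, 0, 0, -1, 0.031, 0.024, -0.015, 0, 0, 0, -1, 0.031, 0.024, -0.015, 0, 0, 0, -1, 0.031, 0.024, -0.015, 0, 0, 0, -1, 0.031, 0.02, -0.015, 0, 0, 0, -1]
}}

```text
t: 2.65
tool_pos: [0.6133, 0.1082, 0.1244]
orientation: [-1.533, 0.342, -0.359]
force: [0.2, 0.1, 0.6]
opening: 0.0003
```

```bash
python3 - <<'E'
from h import *
s=robot.read_state(); print({k:np.round(v,4) for k,v in s.items()})
print(np.round(R.from_rotvec(s['orientation']).as_matrix(),3))
for n in ["wrist","scene"]:
    cv2.imwrite(f"pics/{n}1.png",imaging.read_camera(n))
E
```

```text
{'t': np.float64(2.65), 'q': array([ 0.0896,  0.2554,  1.5573,  0.005 ,  1.3157, -1.0347]), 'dq': array([-0.4985,  0.6071, -0.3266,  0.0088, -0.2945, -0.4991]), 'joint_torque': array([  2.0214, -63.8649, -44.4894,  -0.1199,   0.6111,   1.0061]), 'tool_pos': array([0.6133, 0.1082, 0.1244]), 'orientation': array([-1.5334,  0.342 , -0.3594]), 'force': array([0.2358, 0.0537, 0.6009]), 'wrist_torque': array([ 0.0158, -0.0105,  0.0391]), 'opening': np.float64(0.0003)}
[[ 0.901  0.013  0.433]
 [-0.433  0.006  0.901]
 [ 0.009 -1.     0.011]]
```

View pics/wrist1.png

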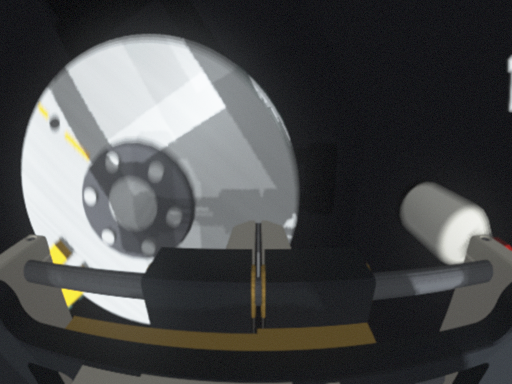

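View pics/scene1.png

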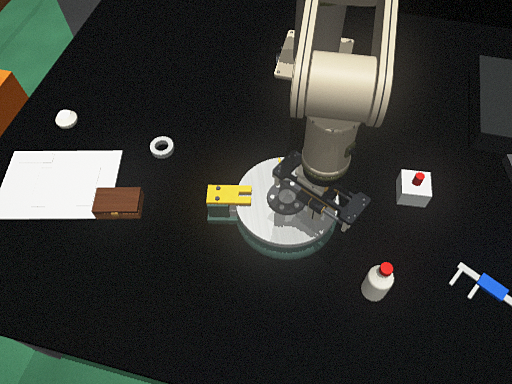

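Request:
{"api": "carry_out", "payload": {
  "motion": [0, 0.01, 0, 0, 0, 0, -1, 0, 0.01, 0, 0, 0, 0, -1, 0, 0.003, 0, 0, 0, 0, -1, 0, 0, 0, 0, 0, 0, -1, 0, 0, 0, 0, 0, 0, -1]
}}

```text
t: 3.25
tool_pos: [0.612, 0.1081, 0.0976]
orientation: [-1.535, 0.347, -0.358]
force: [-0.0, 0.9, 0.2]
opening: 0.0004
```

```bash
cat > st.py <<'E'
from h import *
s=robot.read_state(); print(s['t'],np.round(s['tool_pos'],4),np.round(s['force'],2),np.round(s['dq'],3),s['opening'])
M=R.from_rotvec(s['orientation']).as_matrix(); print(np.round(M,3).tolist())
c=np.array([.5647,.0323]); d=s['tool_pos'][:2]-c; print("r",np.hypot(*d),"ang",np.degrees(np.arctan2(d[1],d[0])))
E
python3 st.py
```

```text
3.25 [0.612  0.1081 0.0976] [-0.03  0.87  0.16] [ 0.011 -0.008  0.003 -0.    -0.001  0.001] 0.0004221258490807408
[[0.901, 0.009, 0.435], [-0.435, 0.005, 0.901], [0.006, -1.0, 0.008]]
r 0.08932479559259057 ang 58.00331343903434
```

Request:
{"api": "carry_out", "payload": {
  "motion": [0, 0.003, 0, 0, 0, 0, -1, 0, 0.001, 0, 0, 0, 0, -1, 0, 0.0005, 0, 0, 0, 0, -1, 0, 0.0005, 0, 0, 0, 0, -1, 0, 0, 0, 0, 0, 0, -1]
}}

```text
t: 3.75
tool_pos: [0.613, 0.1095, 0.0945]
orientation: [-1.534, 0.342, -0.359]
force: [-0.2, -0.3, 0.2]
opening: 0.0004
```

Request:
{"api": "carry_out", "payload": {
  "motion": [0, 0.0015, 0, 0, 0, 0, -1, 0, 0.0005, 0, 0, 0, 0, -1, 0, 0.0005, 0, 0, 0, 0, -1, 0, 0.0005, 0, 0, 0, 0, -1, 0, 0, 0, 0, 0, 0, -1]
}}

```text
t: 4.25
tool_pos: [0.6131, 0.1092, 0.0913]
orientation: [-1.534, 0.343, -0.36]
force: [-0.3, 0.4, 0.4]
opening: 0.0006
```

Request:
{"api": "carry_out", "payload": {
  "motion": [0, 0.0005, 0, 0, 0, 0, -1, 0, 0.0005, 0, 0, 0, 0, -1, 0, 0.0005, 0, 0, 0, 0, -1, 0, 0, 0, 0, 0, 0, -1, 0, 0, 0, 0, 0, 0, -1]
}}

```text
t: 4.75
tool_pos: [0.6136, 0.1091, 0.0904]
orientation: [-1.534, 0.342, -0.36]
force: [-0.6, -0.9, 0.8]
opening: 0.0006
```

Request:
{"api": "carry_out", "payload": {
  "motion": [0, 0.0005, 0, 0, 0, 0, -1, 0, 0.0005, 0, 0, 0, 0, -1, 0, 0.0005, 0, 0, 0, 0, -1, 0, 0.0005, 0, 0, 0, 0, -1, 0, 0, 0, 0, 0, 0, -1]
}}

```text
t: 5.25
tool_pos: [0.6144, 0.1088, 0.0895]
orientation: [-1.534, 0.341, -0.362]
force: [-1.3, -0.5, 4.6]
opening: 0.0004
```

Request:
{"api": "carry_out", "payload": {
  "motion": [0, 0.0005, 0, 0, 0, 0, -1, 0, 0.0005, 0, 0, 0, 0, -1, 0, 0, 0, 0, 0, 0, -1, 0, 0, 0, 0, 0, 0, -1, 0, 0, 0, 0, 0, 0, -1]
}}

```text
t: 5.75
tool_pos: [0.6149, 0.1085, 0.0892]
orientation: [-1.534, 0.34, -0.363]
force: [-0.4, -2.1, 4.5]
opening: 0.0005
```

Request:
{"api": "carry_out", "payload": {
  "motion": [0.008, 0.0003, -0.001, 0, 0, 0, -1, 0.008, 0.0003, -0.002, 0, 0, 0, -1, 0.008, 0.0003, -0.002, 0, 0, 0, -1, 0.007, 0.0003, -0.003, 0, 0, 0, -1, 0, 0, 0, 0, 0, 0, -1]
}}

```text
t: 6.25
tool_pos: [0.6406, 0.0878, 0.0891]
orientation: [-1.533, 0.339, -0.362]
force: [1.0, -2.4, 4.6]
opening: 0.0007
```

```bash
python3 st.py
```

```text
6.25 [0.6406 0.0878 0.0891] [ 0.99 -2.4   4.6 ] [ 0.005 -0.004 -0.004  0.002  0.003  0.004] 0.0006898746915978244
[[0.901, 0.017, 0.433], [-0.433, 0.005, 0.902], [0.013, -1.0, 0.012]]
r 0.09401751341235247 ang 36.211671431773546
```

Request:
{"api": "carry_out", "payload": {
  "motion": [-0.012, 0.0004, 0.004, 0, 0, 0, -1, -0.02, 0.0003, 0.004, 0, 0, 0, -1, -0.026, 0.0003, 0.001, 0, 0, 0, -1, -0.03, 0.0002, -0.003, 0, 0, 0, -1, -0.03, -0.003, -0.004, 0, 0, 0, -1]
}}

```text
t: 6.75
tool_pos: [0.5389, 0.1401, 0.0905]
orientation: [-1.53, 0.333, -0.374]
force: [0.3, -0.7, 1.1]
opening: 0.0004
```

```bash
python3 st.py
```

```text
6.75 [0.5389 0.1401 0.0905] [ 0.28 -0.65  1.11] [ 0.257 -0.714  0.732 -0.005 -0.036  0.258] 0.00037778862907046027
[[0.899, 0.028, 0.436], [-0.436, 0.005, 0.9], [0.023, -1.0, 0.017]]
r 0.11089375120770098 ang 103.46962808209969
```

Lift and look at the spin.

Request:
{"api": "carry_out", "payload": {
  "motion": [-0.01, -0.015, 0, 0, 0, 0, -1, 0, -0.015, 0, 0.5, 0, -1.0, -1, 0, -0.01, 0, 0.5, 0, -0.5, -1, 0, 0, 0, 0, 0, 0, -1, 0, 0, 0, 0, 0, 0, -1]
}}

```text
t: 7.25
tool_pos: [0.521, 0.1473, 0.127]
orientation: [-1.52, 0.312, -0.388]
force: [0.8, -0.3, -0.1]
opening: 0.0008
```

```bash
python3 - <<'E'
from h import *
for i in range(4):
    t=robot.read_state()['t']; im=imaging.read_camera("top")
    cv2.imwrite(f"pics/spin{i}.png",im); print(t)
    np.save(f"spin{i}.npy",im)
c=[cv2.resize(cv2.imread(f"pics/spin{i}.png")[135:245,160:300],None,fx=2.8,fy=2.8) for i in range(4)]
cv2.imwrite("pics/spinall.png",np.vstack([np.hstack(c[:2]),np.hstack(c[2:])])[:600])
E
python3 st.py
```

```text
7.25
7.3
7.35
7.4
7.45 [0.521  0.1471 0.1267] [ 0.4  -0.69 -1.02] [ 0.002  0.    -0.     0.    -0.    -0.   ] 0.0005248449090386867
[[0.9, 0.051, 0.433], [-0.434, 0.01, 0.901], [0.041, -0.999, 0.032]]
r 0.12279917047143114 ang 110.83380391705954
```

View pics/spinall.png

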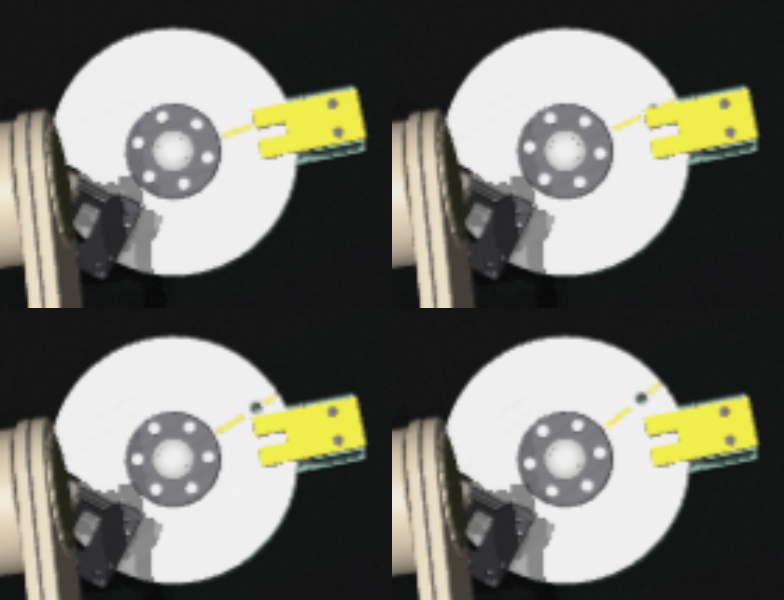

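Request:
{"api": "carry_out", "payload": {
  "motion": [0.01, 0.006, 0, -0.8, 0, 1.2, -1, 0.013, 0.007, 0, -0.8, 0, 1.0, -1, 0.013, 0.007, 0, -0.3, 0, 0.5, -1, 0.012, 0.006, -0.001, 0, 0, 0, -1, 0, 0, 0, 0, 0, 0, -1]
}}

```text
t: 7.95
tool_pos: [0.5653, 0.1243, 0.0976]
orientation: [-1.544, 0.361, -0.343]
force: [0.4, -0.4, -1.2]
opening: 0.0004
```

```bash
cat > ang.py <<'E'
from h import *
C=np.array([.5647,.0323]); YAW=np.radians(-76.9)
def angle(cam,im,m):
    # polar sample of yellow-ness on face; returns joint angle deg (0 = under slot)
    th=np.radians(np.arange(0,360,.5)); r=np.r_[np.arange(.054,.081,.0015)]
    T,Rr=np.meshgrid(th,r,indexing="ij")
    P=np.c_[(C[0]+Rr*np.cos(T)).ravel(),(C[1]+Rr*np.sin(T)).ravel(),np.full(T.size,.071)]
    uv=proj(cam,P,m).astype(np.float32)
    s=cv2.remap(im,uv[:,0].reshape(T.shape),uv[:,1].reshape(T.shape),cv2.INTER_LINEAR).astype(int)
    y=np.clip(np.minimum(s[...,1],s[...,2])-s[...,0]-30,0,None)
    cnt=(y>20).sum(1)
    k=y.mean(1)*(cnt>=6)
    if k.max()<=0: return None
    i=np.argmax(cv2.GaussianBlur(k[None].astype(np.float32),(0,0),3,borderType=cv2.BORDER_REPLICATE)[0])
    w=[(j,k[j%720]) for j in range(i-16,i+17)]; a=sum(j*v for j,v in w)/sum(v for _,v in w)*.5
    return (a-np.degrees(YAW)+180)%360-180, float(k[i]), int(cnt[i])
E
python3 - <<'E'
from ang import *
mt=imaging.camera_model("top")
print([angle("top",np.load(f"spin{i}.npy"),mt) for i in range(4)])
print(angle("top",cv2.imread("pics/top0.png"),mt),angle("scene",cv2.imread("pics/scene0.png"),imaging.camera_model("scene")))
for c in ["top","scene","wrist","top"]:
    t=robot.read_state()['t'];m=imaging.camera_model(c);im=imaging.read_camera(c);print(c,t,angle(c,im,m)); cv2.imwrite(f"pics/s2_{c}.png",im)
E
python3 st.py
```

```text
[(np.float64(5.854764154996246), 88.27777777777777, 18), (np.float64(12.87782974742754), 83.33333333333333, 18), (np.float64(19.84763092269327), 86.0, 18), (np.float64(26.852142331739742), 84.0, 18)]
(np.float64(-81.40495836487509), 98.61111111111111, 18) (np.float64(-80.626173686551), 116.27777777777777, 18)
top 7.95 (np.float64(103.70518006397691), 73.0, 18)
scene 8.0 (np.float64(109.64444544391472), 90.94444444444444, 18)
wrist 8.05 None
top 8.1 (np.float64(124.32717575515903), 77.16666666666667, 18)
8.15 [0.5647 0.1254 0.0993] [-0.17  0.22 -0.4 ] [ 0.003 -0.01   0.002 -0.001 -0.002 -0.002] 0.0001603147777045737
[[0.901, -0.01, 0.433], [-0.433, 0.001, 0.901], [-0.01, -1.0, -0.004]]
r 0.09313651649600392 ang 90.02288006605981
```

Request:
{"api": "carry_out", "payload": {
  "motion": [0, 0.001, 0, 0, 0, 0, -1, 0, 0.001, 0, 0, 0, 0, -1, 0, 0.001, 0, 0, 0, 0, -1, 0, 0.001, 0, 0, 0, 0, -1, 0, 0, 0, 0, 0, 0, -1]
}}

```text
t: 8.65
tool_pos: [0.5641, 0.1266, 0.0965]
orientation: [-1.543, 0.357, -0.343]
force: [-0.6, -0.1, 0.5]
opening: 0.0003
```

Request:
{"api": "carry_out", "payload": {
  "motion": [0, 0, 0, 0, 0, 0, -1, 0, 0, 0, 0, 0, 0, -1, 0, 0, 0, 0, 0, 0, -1, 0, 0, 0, 0, 0, 0, -1, 0, 0.0005, 0, 0, 0, 0, -1]
}}

```text
t: 9.15
tool_pos: [0.5642, 0.1266, 0.0962]
orientation: [-1.543, 0.356, -0.344]
force: [0.3, -0.2, -0.3]
opening: 0.0002
```

```bash
python3 st.py
```

```text
9.15 [0.5642 0.1266 0.0962] [ 0.33 -0.24 -0.28] [ 0.001  0.006  0.005 -0.    -0.009  0.002] 0.0001780035880913125
[[0.902, -0.008, 0.432], [-0.432, 0.002, 0.902], [-0.008, -1.0, -0.002]]
r 0.09434328550668594 ang 90.28384578367606
```

Request:
{"api": "carry_out", "payload": {
  "motion": [0, 0.002, -0.001, 0, 0, 0, -1, 0, 0.0015, -0.001, 0, 0, 0, -1, 0, 0.001, 0, 0, 0, 0, -1, 0, 0.0007, 0, 0, 0, 0, -1, 0, 0.0007, 0, 0, 0, 0, -1]
}}

```text
t: 9.65
tool_pos: [0.5628, 0.1246, 0.0897]
orientation: [-1.543, 0.357, -0.343]
force: [-4.1, -0.6, 4.1]
opening: 0.0005
```

Request:
{"api": "carry_out", "payload": {
  "motion": [0, 0.0007, 0, 0, 0, 0, -1, 0, 0.0007, 0, 0, 0, 0, -1, 0, 0.0005, 0, 0, 0, 0, -1, 0, 0.0005, 0, 0, 0, 0, -1, 0, 0.0003, 0, 0, 0, 0, -1]
}}

```text
t: 10.15
tool_pos: [0.5648, 0.1245, 0.0899]
orientation: [-1.542, 0.353, -0.346]
force: [0.1, -0.9, 2.8]
opening: 0.0003
```

```bash
python3 st.py; cat > look.py <<'E'
from ang import *
import sys
for c in (sys.argv[1:] or ["top","top"]):
    t=robot.read_state()['t'];m=imaging.camera_model(c);im=imaging.read_camera(c);print(c,t,angle(c,im,m)); cv2.imwrite(f"pics/L{int(t*100)}_{c}.png",im)
E
python3 look.py
```

```text
10.15 [0.5648 0.1245 0.0899] [ 0.05 -0.85  2.85] [-0.002 -0.    -0.005 -0.004 -0.01   0.001] 0.00034088399854403814
[[0.902, -0.004, 0.432], [-0.432, 0.001, 0.902], [-0.004, -1.0, -0.001]]
r 0.09223688953441826 ang 89.93280934288666
top 10.15 (np.float64(-22.128301200436454), 103.94444444444444, 18)
top 10.2 (np.float64(-22.25446754706377), 104.66666666666667, 18)
```

Request:
{"api": "carry_out", "payload": {
  "motion": [-0.003, 0.0005, -0.0017, 0, 0, 0, -1, -0.0045, 0.0004, -0.0026, 0, 0, 0, -1, -0.0045, 0.0003, -0.0027, 0, 0, 0, -1, -0.004, 0.0003, -0.003, 0, 0, 0, -1, -0.003, 0.0003, -0.0025, 0, 0, 0, -1]
}}

```text
t: 10.75
tool_pos: [0.5412, 0.1224, 0.0889]
orientation: [-1.54, 0.352, -0.347]
force: [0.8, 0.7, 6.4]
opening: 0.0008
```

```bash
python3 st.py; python3 look.py
```

```text
10.75 [0.5412 0.1224 0.0889] [0.81 0.65 6.44] [-0.008 -0.113  0.125 -0.    -0.016 -0.009] 0.0007668545441365773
[[0.902, -0.003, 0.431], [-0.431, 0.003, 0.902], [-0.004, -1.0, 0.002]]
r 0.09307587068105252 ang 104.61930779423594
top 10.75 (np.float64(-7.349350461893778), 98.22222222222223, 18)
top 10.8 (np.float64(-6.344383600112224), 105.55555555555556, 18)
```

Request:
{"api": "carry_out", "payload": {
  "motion": [-0.002, 0, -0.0018, 0, 0, 0, -1, -0.002, 0, -0.0018, 0, 0, 0, -1, -0.0015, 0, -0.0015, 0, 0, 0, -1, 0, 0, 0, 0, 0, 0, -1, 0, 0, 0, 0, 0, 0, -1]
}}

```text
t: 11.35
tool_pos: [0.5312, 0.1196, 0.0893]
orientation: [-1.541, 0.352, -0.346]
force: [1.4, 0.1, 5.3]
opening: 0.0006
```

```bash
python3 st.py; python3 look.py top scene
```

```text
11.35 [0.5312 0.1196 0.0893] [1.38 0.07 5.26] [-0.001 -0.01   0.009 -0.003 -0.001  0.001] 0.0005930349274584394
[[0.902, -0.004, 0.431], [-0.431, 0.002, 0.902], [-0.004, -1.0, 0.001]]
r 0.09346693681276183 ang 110.97846451140003
top 11.35 (np.float64(-0.49399549843894874), 103.16666666666667, 18)
scene 11.4 (np.float64(0.9995345643217206), 102.55555555555556, 18)
```

Request:
{"api": "carry_out", "payload": {
  "motion": [0, -0.001, 0, 0, 0, 0, -1, 0, -0.002, 0, 0, 0, 0, -1, 0, -0.005, 0, 0, 0, 0, -1, 0, -0.015, 0, 0, 0, 0, -1, 0, -0.025, 0, 0, 0, 0, -1]
}}

```text
t: 11.95
tool_pos: [0.5262, 0.1187, 0.1335]
orientation: [-1.545, 0.362, -0.337]
force: [1.0, -0.1, -1.2]
opening: 0.0003
```

```bash
python3 st.py; python3 look.py top scene wrist; python3 - <<'E'
import cv2,glob
f=sorted(glob.glob("pics/L11*"))+sorted(glob.glob("pics/L12*"));print(f)
t=[x for x in f if "top" in x][-1]; s=[x for x in f if "scene" in x][-1]
a=cv2.resize(cv2.imread(t)[155:205,230:300],(560,400),interpolation=cv2.INTER_CUBIC)
b=cv2.resize(cv2.imread(s)[170:220,200:270],(560,400),interpolation=cv2.INTER_CUBIC)
import numpy as np
cv2.imwrite("pics/align.png",cv2.resize(np.hstack([a,b]),(800,286)))
E
```

```text
11.95 [0.5262 0.1187 0.1335] [ 0.96 -0.09 -1.23] [-0.001 -0.267 -0.229  0.001  0.507 -0.   ] 0.000283812099378387
[[0.902, -0.016, 0.431], [-0.431, 0.001, 0.902], [-0.015, -1.0, -0.006]]
r 0.09461761666065763 ang 114.03153574079812
top 11.95 (np.float64(1.8133290725750157), 102.94444444444444, 18)
scene 12.0 (np.float64(3.180700515500348), 113.38888888888889, 18)
wrist 12.05 (np.float64(2.1431449559968314), 115.55555555555556, 17)
['pics/L1135_top.png', 'pics/L1140_scene.png', 'pics/L1195_top.png', 'pics/L1200_scene.png', 'pics/L1205_wrist.png']
```

View pics/align.png

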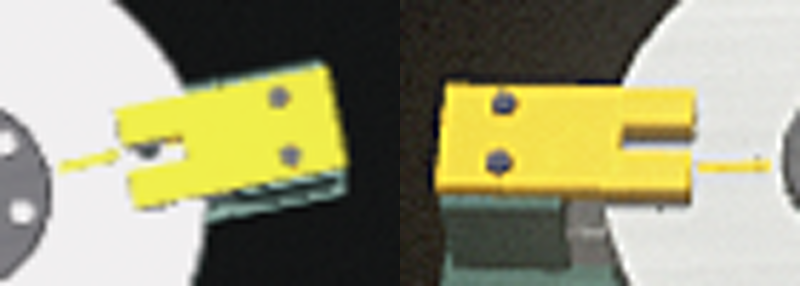

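Request:
{"api": "carry_out", "payload": {
  "motion": [0, 0, 0, 0, 0, 0, -1, 0, 0, 0, 0, 0, 0, -1, 0, 0, 0, 0, 0, 0, -1, 0, 0, 0, 0, 0, 0, -1, 0, 0, 0, 0, 0, 0, -1]
}}

```text
t: 12.6
tool_pos: [0.5274, 0.1189, 0.134]
orientation: [-1.544, 0.359, -0.34]
force: [-0.2, 0.7, -0.6]
opening: 0.0005
```

```bash
python3 st.py; python3 look.py top scene wrist
```

```text
12.6 [0.5274 0.1189 0.134 ] [-0.22  0.68 -0.56] [-0.002  0.005  0.005  0.001  0.    -0.001] 0.0004696100152815431
[[0.902, -0.012, 0.431], [-0.431, 0.001, 0.902], [-0.012, -1.0, -0.004]]
r 0.09429440830895833 ang 113.28020505154434
top 12.6 (np.float64(4.450639240054215), 100.72222222222223, 18)
scene 12.65 (np.float64(5.611778661642575), 106.94444444444444, 18)
wrist 12.7 (np.float64(4.686833437193968), 89.11111111111111, 13)
```

Request:
{"api": "carry_out", "payload": {
  "motion": [0, 0.015, 0, 0, 0, 0, -1, 0, 0.014, 0, 0, 0, -0.4, -1, 0, 0.008, 0, 0, 0, -0.3, -1, 0, 0.002, 0, 0, 0, 0, -1, 0, 0.0, 0, 0, 0, 0, -1]
}}

```text
t: 13.25
tool_pos: [0.5266, 0.1189, 0.0911]
orientation: [-1.547, 0.35, -0.349]
force: [-0.3, -0.7, 0.4]
opening: 0.0007
```

```bash
python3 st.py
```

```text
13.25 [0.5266 0.1189 0.0911] [-0.31 -0.68  0.45] [ 0.001  0.004  0.006  0.002 -0.004 -0.   ] 0.0006969529446580889
[[0.902, -0.001, 0.431], [-0.431, -0.004, 0.902], [0.001, -1.0, -0.005]]
r 0.09456883413080817 ang 113.75338234597054
```

Request:
{"api": "carry_out", "payload": {
  "motion": [0, 0.0005, 0, 0, 0, 0, -1, 0, 0.0005, 0, 0, 0, 0, -1, 0, 0.0005, 0, 0, 0, 0, -1, 0, 0.0003, 0, 0, 0, 0, -1, 0, 0.0, 0, 0, 0, 0, -1]
}}

```text
t: 13.75
tool_pos: [0.528, 0.1193, 0.0912]
orientation: [-1.546, 0.348, -0.351]
force: [1.0, 0.4, 0.8]
opening: 0.0004
```

```bash
python3 st.py; python3 look.py top top
```

```text
13.75 [0.528  0.1193 0.0912] [1.05 0.4  0.84] [ 0.    -0.001 -0.002 -0.     0.002 -0.001] 0.0004343564140448301
[[0.902, 0.001, 0.431], [-0.431, -0.003, 0.902], [0.003, -1.0, -0.003]]
r 0.09443502920173165 ang 112.86590366950973
top 13.75 (np.float64(5.328917724226471), 104.0, 18)
top 13.8 (np.float64(5.280670611439859), 102.94444444444444, 18)
```

Request:
{"api": "carry_out", "payload": {
  "motion": [0, 0.0006, 0, 0, 0, 0, -1, 0.002, 0.0003, 0.002, 0, 0, 0, -1, 0.002, 0, 0.002, 0, 0, 0, -1, 0.0015, 0, 0.0015, 0, 0, 0, -1, 0.0008, 0, 0.0008, 0, 0, 0, -1]
}}

```text
t: 14.35
tool_pos: [0.5375, 0.1225, 0.0907]
orientation: [-1.545, 0.347, -0.352]
force: [0.5, 0.8, 0.6]
opening: 0.0002
```

```bash
python3 st.py; python3 look.py top top
```

```text
14.35 [0.5375 0.1225 0.0907] [0.48 0.77 0.55] [ 0.005  0.034 -0.039 -0.001  0.004  0.005] 0.0001955122891313815
[[0.902, 0.002, 0.431], [-0.431, -0.003, 0.902], [0.004, -1.0, -0.002]]
r 0.0942297135605466 ang 106.76974242732695
top 14.35 (np.float64(0.10027277295239401), 104.22222222222223, 18)
top 14.4 (np.float64(-0.17538031243600471), 106.5, 18)
```

Request:
{"api": "carry_out", "payload": {
  "motion": [0, 0, 0, 0, 0, 0, -1, 0, 0, 0, 0, 0, 0, -1, 0, -0.004, 0, 0, 0, 0, -1, 0.0005, -0.006, 0, 0, 0, 0, -1, 0.0005, -0.006, 0, 0, 0, 0, -1]
}}

```text
t: 14.95
tool_pos: [0.5368, 0.1217, 0.1061]
orientation: [-1.547, 0.35, -0.349]
force: [-0.0, 0.5, 0.8]
opening: 0.0003
```

```bash
python3 st.py; python3 look.py top scene wrist top
```

```text
14.95 [0.5368 0.1217 0.1061] [-0.02  0.51  0.77] [-0.005 -0.063 -0.057  0.     0.123 -0.004] 0.00030824084748393914
[[0.902, -0.001, 0.431], [-0.431, -0.004, 0.902], [0.001, -1.0, -0.004]]
r 0.09369468752913547 ang 107.31596001441886
top 14.95 (np.float64(0.09645928899089995), 104.66666666666667, 18)
scene 15.0 (np.float64(1.2160231805524973), 130.55555555555554, 18)
wrist 15.05 None
top 15.1 (np.float64(0.4102373028505326), 103.27777777777777, 18)
```

Request:
{"api": "carry_out", "payload": {
  "motion": [0, 0, 0, 0, 0, 0, -1, 0, 0, 0, 0, 0, 0, -1, 0, 0, 0, 0, 0, 0, -1, 0, 0, 0, 0, 0, 0, -1, 0, 0, 0, 0, 0, 0, -1]
}}

```text
t: 15.65
tool_pos: [0.5365, 0.1218, 0.1052]
orientation: [-1.547, 0.35, -0.349]
force: [-0.1, -0.2, -0.6]
opening: 0.0005
```

```bash
python3 st.py; python3 look.py top scene
```

```text
15.65 [0.5365 0.1218 0.1052] [-0.13 -0.24 -0.59] [ 0.     0.003  0.001  0.     0.001 -0.   ] 0.0004669147854721108
[[0.902, -0.002, 0.431], [-0.431, -0.004, 0.902], [0.0, -1.0, -0.004]]
r 0.09378400524493478 ang 107.47730676861022
top 15.65 (np.float64(0.43693864182250763), 102.94444444444444, 18)
scene 15.7 (np.float64(1.3218210478908077), 124.88888888888889, 18)
```

Request:
{"api": "carry_out", "payload": {
  "motion": [0, -0.02, 0, 0, 0, 0, -1, 0, -0.02, 0, 0, 0, 0, -1, -0.02, -0.015, 0.015, 0, 0, 0, 0, -0.03, -0.005, 0.023, 0, 0, 0, 0, -0.03, 0, 0.023, 0, 0, 0, 0]
}}

```text
t: 16.25
tool_pos: [0.4911, 0.2101, 0.1666]
orientation: [-1.547, 0.356, -0.354]
force: [0.6, 1.1, 1.0]
opening: 0.0197
```

Request:
{"api": "carry_out", "payload": {
  "motion": [-0.025, 0, 0.02, 0, 0, 0, 0, -0.025, 0, 0.02, 0, 0, 0, 0, -0.025, 0, 0.02, 0, 0, 0, 0, -0.015, 0, 0.012, 0, 0, 0, 0, 0, 0, 0, 0, 0, 0, 0]
}}

```text
t: 16.75
tool_pos: [0.4376, 0.3218, 0.1677]
orientation: [-1.544, 0.352, -0.352]
force: [0.4, -0.1, -0.0]
opening: 0.0461
```

```bash
python3 st.py; python3 look.py top wrist scene; ls -t pics | head -3
```

```text
16.75 [0.4376 0.3218 0.1677] [ 0.41 -0.15 -0.04] [-0.009 -0.003  0.004 -0.016 -0.002 -0.018] 0.046082559838293
[[0.901, -0.0, 0.434], [-0.434, -0.002, 0.901], [0.001, -1.0, -0.002]]
r 0.3161932971011014 ang 113.69583732865522
top 16.75 (np.float64(0.43632664922984077), 103.05555555555556, 18)
wrist 16.8 None
scene 16.85 (np.float64(1.3323124388591623), 125.33333333333333, 18)
L1685_scene.png
L1680_wrist.png
L1675_top.png
```

View pics/L1680_wrist.png

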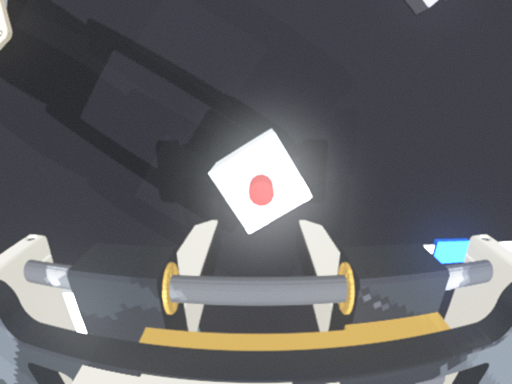

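```bash
python3 - <<'E'
from h import *
a=cv2.imread("pics/L1675_top.png")[155:205,230:300];b=cv2.imread("pics/L1685_scene.png")[170:220,200:270]
m=imaging.camera_model("wrist")
im=cv2.imread("pics/L1680_wrist.png")
for n,z,x in [("headtop",.082,(.4345,.3256)),("blocktop",.052,(.4345,.3256))]: print(n,proj("wrist",[[*x,z]],m))
print("tcp",proj("wrist",[robot.read_state()['tool_pos']],m))
cv2.imwrite("pics/al2.png",np.hstack([cv2.resize(v,(400,286),interpolation=cv2.INTER_CUBIC) for v in (a,b)]))
E
```

```text
headtop [[261.98995802 192.91122522]]
blocktop [[261.65734072 183.62418562]]
tcp [[256.91905973 248.48464447]]
```

View pics/al2.png

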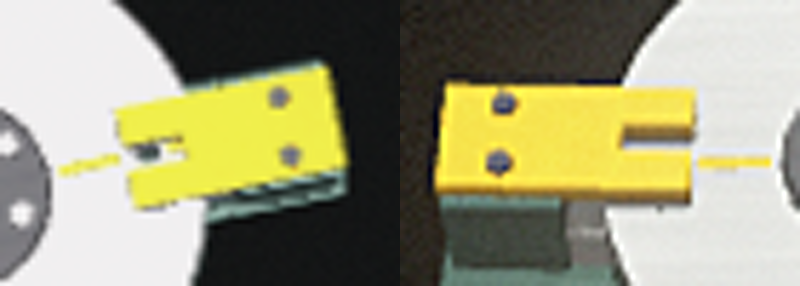

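Request:
{"api": "carry_out", "payload": {
  "motion": [-0.002, 0.015, 0.001, 0, 0, 0, 0, -0.002, 0.02, 0.0005, 0, 0, 0, 0, 0, 0.02, 0, 0, 0, 0, 0, 0, 0.015, 0, 0, 0, 0, 0, 0, 0.007, 0, 0, 0, 0, 0]
}}

```text
t: 17.4
tool_pos: [0.4389, 0.3177, 0.0855]
orientation: [-1.544, 0.358, -0.362]
force: [-0.5, -0.6, -0.6]
opening: 0.0466
```

```bash
python3 st.py
```

```text
17.4 [0.4389 0.3177 0.0855] [-0.49 -0.59 -0.59] [-0.018  0.091  0.056 -0.005 -0.142 -0.005] 0.0465809564836957
[[0.897, 0.002, 0.443], [-0.443, -0.004, 0.897], [0.003, -1.0, -0.002]]
r 0.31187561001336045 ang 113.78092995570537
```

Request:
{"api": "carry_out", "payload": {
  "motion": [-0.004, 0.004, 0.003, 0, 0, 0, 0, -0.003, 0.004, 0.002, 0, 0, 0, 0, 0, 0.001, 0, 0, 0, 0, 0, 0, 0, 0, 0, 0, 0, 0, 0, 0, 0, 0, 0, 0, 0]
}}

```text
t: 17.9
tool_pos: [0.4349, 0.3245, 0.0749]
orientation: [-1.545, 0.36, -0.363]
force: [-0.3, 0.1, 0.3]
opening: 0.0465
```

```bash
python3 st.py;  python3 look.py wrist
```

```text
17.9 [0.4349 0.3245 0.0749] [-0.31  0.06  0.31] [ 0.003 -0.005 -0.006 -0.001  0.    -0.   ] 0.046477470370486385
[[0.896, 0.001, 0.445], [-0.445, -0.004, 0.896], [0.003, -1.0, -0.004]]
r 0.31971965862791896 ang 113.95586693033688
wrist 17.9 None
```

Request:
{"api": "carry_out", "payload": {
  "motion": [0, 0, 0, 0, 0, 0, -0.6, 0, 0, 0, 0, 0, 0, -0.6, 0, 0, 0, 0, 0, 0, -0.6, 0, 0, 0, 0, 0, 0, -0.6, 0, 0, 0, 0, 0, 0, -0.6],
  "squeeze": 20
}}

```text
t: 18.45
tool_pos: [0.4358, 0.325, 0.0765]
orientation: [-1.543, 0.358, -0.364]
force: [-0.6, -0.2, 0.4]
opening: 0.0211
```

```bash
python3 st.py;  python3 look.py wrist; ls -t pics|head -1
```

```text
18.45 [0.4358 0.325  0.0765] [-0.61 -0.17  0.35] [ 0.003 -0.001  0.001 -0.001  0.001 -0.   ] 0.02111936572096372
[[0.896, 0.003, 0.445], [-0.445, -0.003, 0.896], [0.004, -1.0, -0.001]]
r 0.3198208069313065 ang 113.76288997297677
wrist 18.45 None
L1845_wrist.png
```

View pics/L1845_wrist.png

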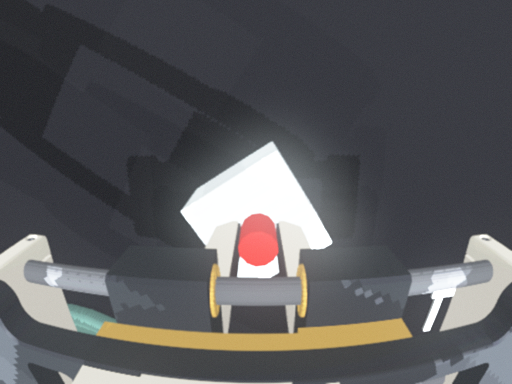

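Request:
{"api": "carry_out", "payload": {
  "motion": [0, 0, 0, 0, 0, 0, -1, 0, 0, 0, 0, 0, 0, -1, 0, -0.004, 0, 0, 0, 0, -1, 0, -0.01, 0, 0, 0, 0, -1, 0, -0.015, 0, 0, 0, 0, -1],
  "squeeze": 30
}}

```text
t: 19.0
tool_pos: [0.4343, 0.3242, 0.1046]
orientation: [-1.546, 0.361, -0.362]
force: [2.0, 2.2, -1.0]
opening: 0.0212
```

Request:
{"api": "carry_out", "payload": {
  "motion": [0, -0.025, 0, 0, 0, 0, -1, 0, -0.03, 0, 0, 0, 0, -1, 0.01, -0.025, -0.009, 0, 0, 0, -1, 0.02, -0.01, -0.018, 0, 0, 0, -1, 0.025, 0, -0.023, 0, 0, 0, -1]
}}

```text
t: 19.5
tool_pos: [0.4625, 0.2579, 0.2082]
orientation: [-1.54, 0.351, -0.363]
force: [0.2, -0.1, -1.8]
opening: 0.0214
```

```bash
python3 st.py; python3 - <<'E'
from h import *
m=imaging.camera_model("wrist"); im=imaging.read_camera("wrist"); cv2.imwrite("pics/lift.png",im)
im=imaging.read_camera("scene"); cv2.imwrite("pics/lift_s.png",cv2.resize(im[100:300,280:460],None,fx=3,fy=3))
E
```

```text
19.5 [0.4625 0.2579 0.2082] [ 0.17 -0.08 -1.83] [-0.653 -0.188  0.136 -0.001  0.019 -0.661] 0.021435808340514523
[[0.898, 0.008, 0.44], [-0.44, -0.0, 0.898], [0.007, -1.0, 0.003]]
r 0.2477069465395759 ang 114.37505475736869
```

View pics/lift.png

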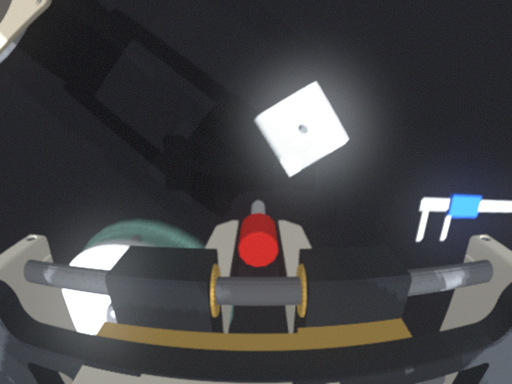

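View pics/lift_s.png

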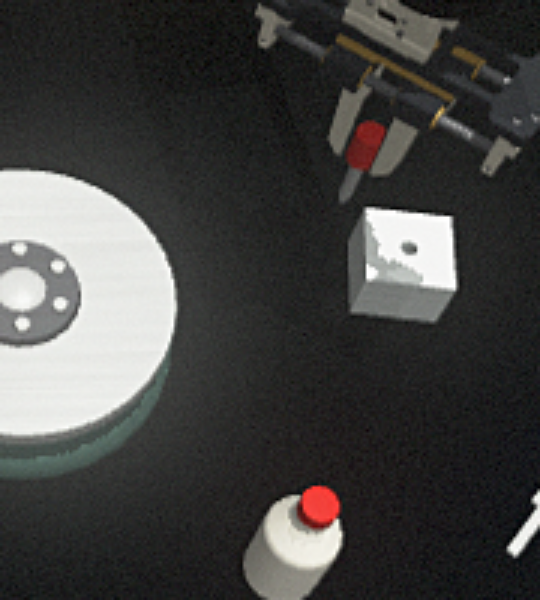

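Request:
{"api": "carry_out", "payload": {
  "motion": [0.028, 0, -0.026, 0, 0, 0, -1, 0.03, 0, -0.028, 0, 0, 0, -1, 0.03, 0, -0.028, 0, 0, 0, -1, 0.03, 0, -0.028, 0, 0, 0, -1, 0.03, 0, -0.028, 0, 0, 0, -1]
}}

```text
t: 20.1
tool_pos: [0.5356, 0.0659, 0.2136]
orientation: [-1.537, 0.347, -0.363]
force: [1.7, 1.3, -0.8]
opening: 0.0215
```

```bash
python3 st.py
```

```text
20.1 [0.5356 0.0659 0.2136] [ 1.74  1.34 -0.8 ] [-0.759  0.225 -0.243  0.014  0.006 -0.759] 0.021494461451068526
[[0.899, 0.011, 0.438], [-0.438, 0.002, 0.899], [0.009, -1.0, 0.007]]
r 0.044414950399975096 ang 130.9241396061833
```

Request:
{"api": "carry_out", "payload": {
  "motion": [0.026, 0.004, -0.024, 0, 0, 0, -1, 0.026, 0.004, -0.024, -0.2, 0, 0.3, -1, 0.022, 0.004, -0.02, -0.2, 0, 0.3, -1, 0.012, 0.004, -0.011, 0, 0, 0, -1, 0, 0, 0, 0, 0, 0, -1]
}}

```text
t: 20.6
tool_pos: [0.5811, -0.0497, 0.2019]
orientation: [-1.54, 0.358, -0.361]
force: [0.1, -0.0, -1.7]
opening: 0.0217
```

```bash
python3 st.py; python3 look.py wrist top scene; ls -t pics | head -3
```

```text
20.6 [ 0.5811 -0.0497  0.2019] [ 0.06 -0.03 -1.73] [ 0.014 -0.01  -0.007  0.016  0.02   0.019] 0.021689300046821874
[[0.897, 0.002, 0.442], [-0.442, 0.001, 0.897], [0.002, -1.0, 0.001]]
r 0.08365142663523129 ang -78.70293034308148
wrist 20.6 (np.float64(0.5508281074128263), 56.611111111111114, 18)
top 20.65 None
scene 20.7 (np.float64(1.392436800663063), 54.94444444444444, 18)
L2070_scene.png
L2065_top.png
L2060_wrist.png
```

```bash
python3 - <<'E'
from h import *
m=imaging.camera_model("wrist")
im=cv2.imread("pics/L2060_wrist.png")
C=np.array([.5647,.0323]);u=np.array([np.cos(np.radians(-76.9)),np.sin(np.radians(-76.9))]);n=np.array([-u[1],u[0]])
def pt(r,t,z): return [*(C+r*u+t*n),z]
big=cv2.resize(im,None,fx=4,fy=4,interpolation=cv2.INTER_CUBIC)
for poly,col in [([pt(83,6.25,86),pt(112,6.25,86),pt(112,-6.25,86),pt(83,-6.25,86)],(255,0,0)),([pt(83,24,86),pt(185,24,86),pt(185,-24,86),pt(83,-24,86)],(0,0,255))]:
    P=np.array([[*(C+np.array([0,0]))]])
    pass
def mm(r,t,z): return pt(r/1000,t/1000,z/1000)
for poly,col in [([mm(83,6.25,86),mm(112,6.25,86),mm(112,-6.25,86),mm(83,-6.25,86)],(255,0,0)),([mm(83,24,86),mm(185,24,86),mm(185,-24,86),mm(83,-24,86)],(0,0,255))]:
    q=(proj("wrist",poly,m)+.5)*4-.5; cv2.polylines(big,[q.astype(int)],True,col,1)
q=proj("wrist",[mm(95,0,71),mm(95,0,86)],m); print(q)
cv2.imwrite("pics/w_ov.png",big[4*130:4*275,4*170:4*360])
s=cv2.imread("pics/L2070_scene.png"); cv2.imwrite("pics/s_ov.png",cv2.resize(s[110:230,180:320],None,fx=5,fy=5,interpolation=cv2.INTER_CUBIC))
E
```

```text
[[247.68511074 196.6217654 ]
 [247.1931968  201.36592597]]
```

View pics/w_ov.png

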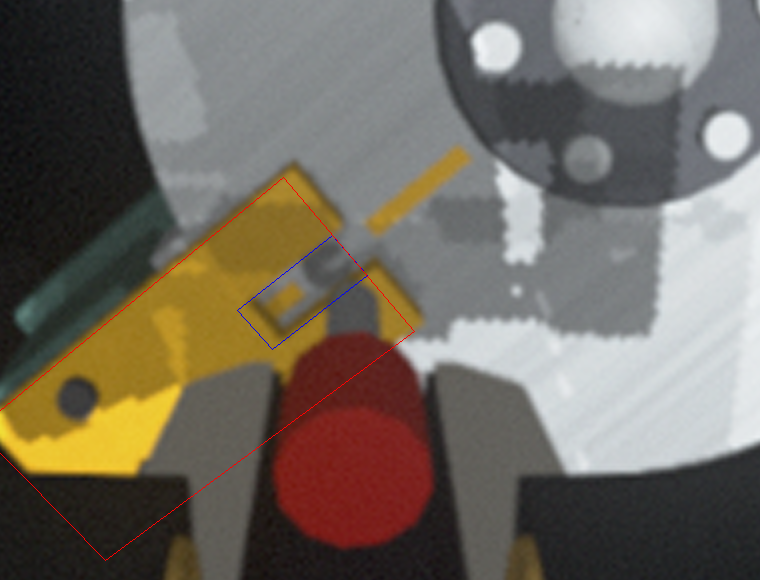

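View pics/s_ov.png

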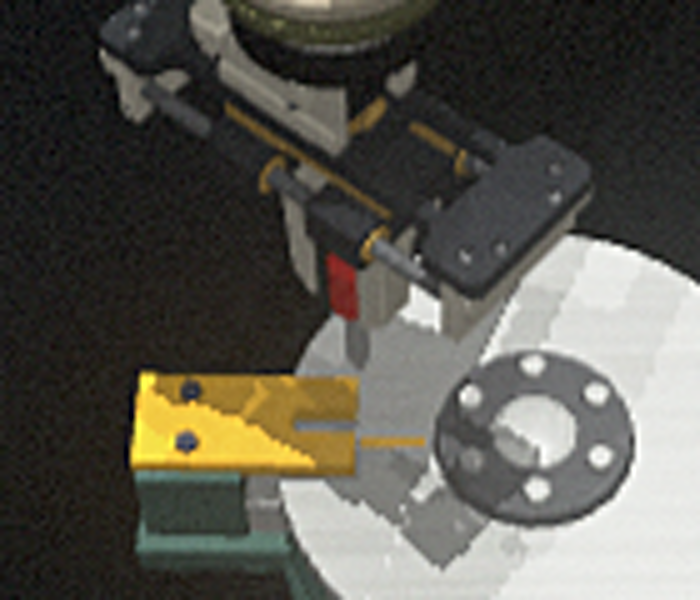

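```bash
python3 - <<'E'
from h import *
for i in range(3):
    s=robot.read_state(); m=imaging.camera_model("wrist"); T=s['tool_pos']; M=R.from_rotvec(s['orientation']).as_matrix()
    ht=T-M[:,1]*.0055; tip=T+M[:,1]*.0745; hb=T+M[:,1]*.0245
    print(T, proj("wrist",[ht,hb,tip],m).round(1).tolist(), (M.T@(m['position']-T)).round(4))
    im=imaging.read_camera("wrist")
cv2.imwrite("pics/w3.png",im); cv2.imwrite("pics/w3c.png",cv2.resize(im[150:270,190:330],None,fx=5,fy=5,interpolation=cv2.INTER_CUBIC))
E
```

```text
[ 0.58077075 -0.0473205   0.20249221] [[256.9, 253.1], [257.0, 230.8], [257.2, 205.3]] [-0.0753 -0.1474  0.0005]
[ 0.58074395 -0.04705977  0.20253698] [[256.9, 253.0], [257.1, 230.7], [257.2, 205.3]] [-0.0753 -0.1474  0.0005]
[ 0.58080288 -0.04708009  0.2025996 ] [[256.9, 253.2], [257.0, 230.9], [257.2, 205.4]] [-0.0753 -0.1474  0.0006]
```

View pics/w3c.png

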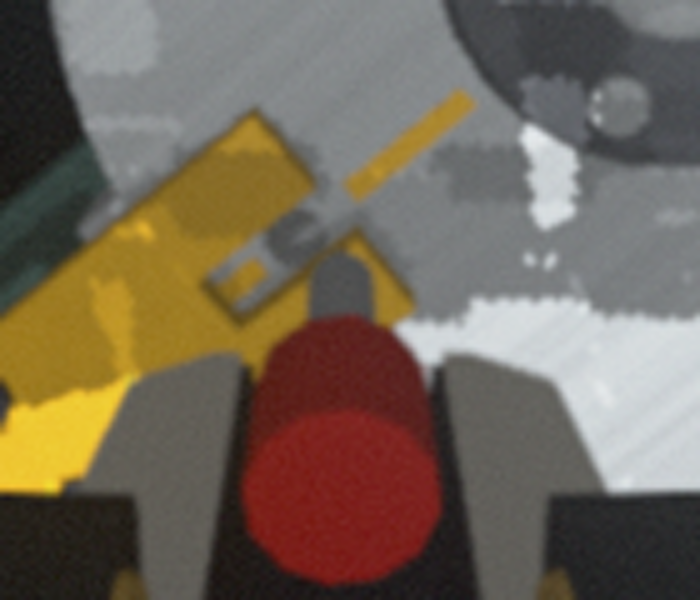

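Request:
{"api": "carry_out", "payload": {
  "motion": [0.005, 0.008, -0.004, 0, 0, 0, -1, 0.004, 0.01, -0.004, 0, 0, 0, -1, 0.002, 0.008, -0.002, 0, 0, 0, -1, 0, 0.004, 0, 0, 0, 0, -1, 0, 0, 0, 0, 0, 0, -1]
}}

```text
t: 21.4
tool_pos: [0.5862, -0.06, 0.1693]
orientation: [-1.54, 0.353, -0.356]
force: [0.1, 0.1, -1.6]
opening: 0.0212
```

```bash
cat > al.py <<'E'
from h import *
import sys
s=robot.read_state(); m=imaging.camera_model("wrist"); im=imaging.read_camera("wrist"); ms=imaging.camera_model("scene"); sc=imaging.read_camera("scene")
T=s['tool_pos']; M=R.from_rotvec(s['orientation']).as_matrix()
print(s['t'],T.round(4),s['force'].round(2),M[2].round(3))
tip=T+M[:,1]*.0745
print("slotdelta tool xyz(mm)",((M.T@(np.array([.586,-.0605,T[2]])-T))*1000).round(1))
print("pred tip wrist",proj("wrist",[tip],m).round(1),"scene",proj("scene",[tip, tip-M[:,1]*.05],ms).round(1))
k=sys.argv[1]
cv2.imwrite(f"pics/a{k}w.png",cv2.resize(im[150:270,190:330],None,fx=5,fy=5,interpolation=cv2.INTER_CUBIC))
cv2.imwrite(f"pics/a{k}s.png",cv2.resize(sc[130:220,190:290],None,fx=6,fy=6,interpolation=cv2.INTER_CUBIC))
E
python3 al.py 1
```

```text
21.4 [ 0.5862 -0.06    0.1693] [ 0.11  0.11 -1.58] [ 0.002 -1.     0.002]
slotdelta tool xyz(mm) [ 0.1 -0.  -0.5]
pred tip wrist [[257.2 205.3]] scene [[245.7 191.8]
 [244.7 179.6]]
```

View pics/a1w.png

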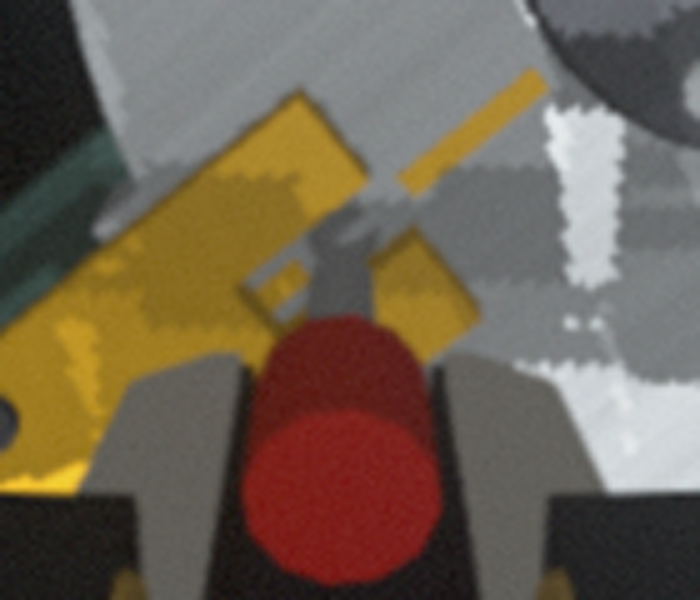

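View pics/a1s.png

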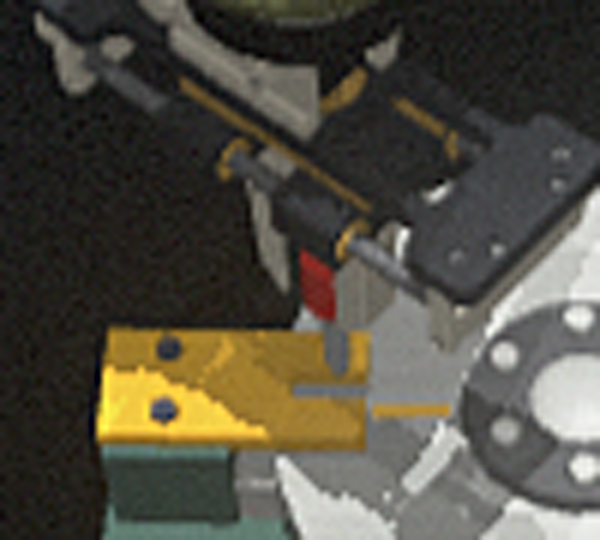

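```bash
python3 - <<'E'
from h import *
ms=imaging.camera_model("scene");m=imaging.camera_model("wrist")
u=np.array([np.cos(np.radians(-76.9)),np.sin(np.radians(-76.9)),0]);n=np.array([-u[1],u[0],0]);S=np.array([.586,-.0605,0]);z=np.array([0,0,.001])
f=lambda a,b,h:S+a/1000*u+b/1000*n+h*z
P=[f(0,0,94.8),f(-12,6.25,86),f(-12,-6.25,86),f(17,6.25,86),f(17,-6.25,86),f(-12,24,86),f(-12,-24,86)]
nm=["above","slot in+","slot in-","slot out+","slot out-","corner+","corner-"]
for a,s,w in zip(nm,(proj("scene",P,ms)-[190,130])*6,(proj("wrist",P,m)-[190,150])*5): print(a,"scene crop",s.round(),"wrist crop",w.round())
E
```

```text
above scene crop [333. 370.] wrist crop [330. 272.]
slot in+ scene crop [364. 396.] wrist crop [412. 239.]
slot in- scene crop [365. 369.] wrist crop [364. 182.]
slot out+ scene crop [289. 396.] wrist crop [275. 343.]
slot out- scene crop [290. 368.] wrist crop [227. 288.]
corner+ scene crop [363. 436.] wrist crop [477. 318.]
corner- scene crop [367. 330.] wrist crop [294.  98.]
```

Request:
{"api": "carry_out", "payload": {
  "motion": [0.0006, 0.001, -0.0007, 0, 0, 0, -1, 0, 0.002, 0, 0, 0, 0, -1, 0, 0.002, 0, 0, 0, 0, -1, 0, 0.002, 0, 0, 0, 0, -1, 0, 0.002, 0, 0, 0, 0, -1]
}}

```text
t: 22.0
tool_pos: [0.5879, -0.061, 0.1624]
orientation: [-1.54, 0.349, -0.359]
force: [-0.4, 0.0, -1.1]
opening: 0.0213
```

```bash
python3 al.py 2
```

```text
22.0 [ 0.5879 -0.061   0.1624] [-0.44  0.02 -1.06] [ 0.006 -1.     0.003]
slotdelta tool xyz(mm) [-1.9 -0.  -0.4]
pred tip wrist [[257.2 205.4]] scene [[245.1 194.1]
 [244.2 182. ]]
```

View pics/a2s.png

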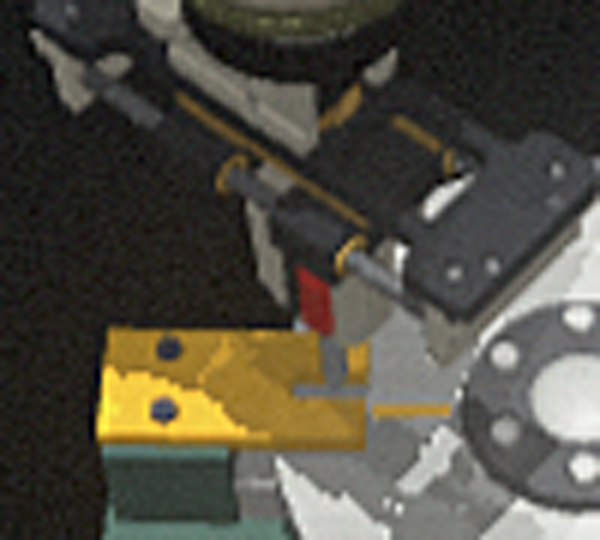

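Request:
{"api": "carry_out", "payload": {
  "motion": [-0.0012, 0, -0.001, 0, 0, 0.2, -1, -0.0002, 0.001, 0, 0, 0, 0, -1, -0.0002, 0.002, 0, 0, 0, 0, -1, -0.0002, 0.002, 0, 0, 0, 0, -1, 0, 0, 0, 0, 0, 0, -1]
}}

```text
t: 22.6
tool_pos: [0.5854, -0.061, 0.1567]
orientation: [-1.539, 0.352, -0.355]
force: [0.2, -0.2, -1.3]
opening: 0.0212
```

```bash
python3 al.py 3
```

```text
22.6 [ 0.5854 -0.061   0.1567] [ 0.15 -0.19 -1.29] [ 0.001 -1.     0.003]
slotdelta tool xyz(mm) [0.3 0.  0.7]
pred tip wrist [[257.2 205.4]] scene [[245.6 194.4]
 [244.6 182.4]]
```

View pics/a3w.png

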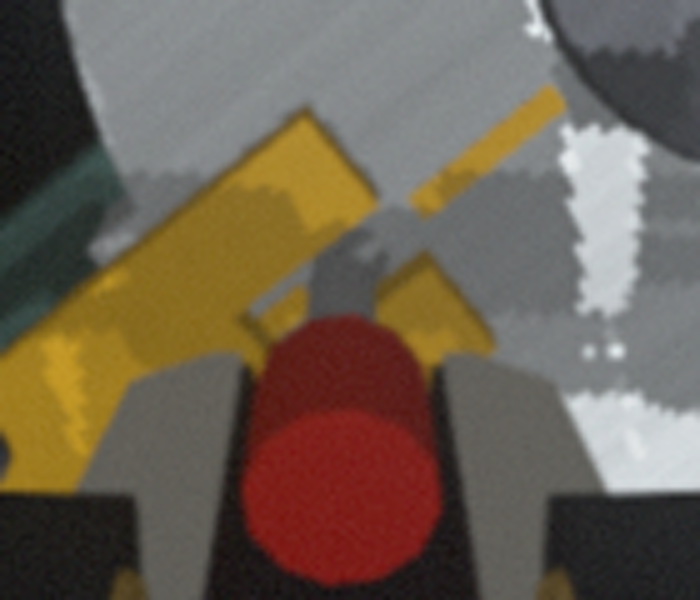

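View pics/a3s.png

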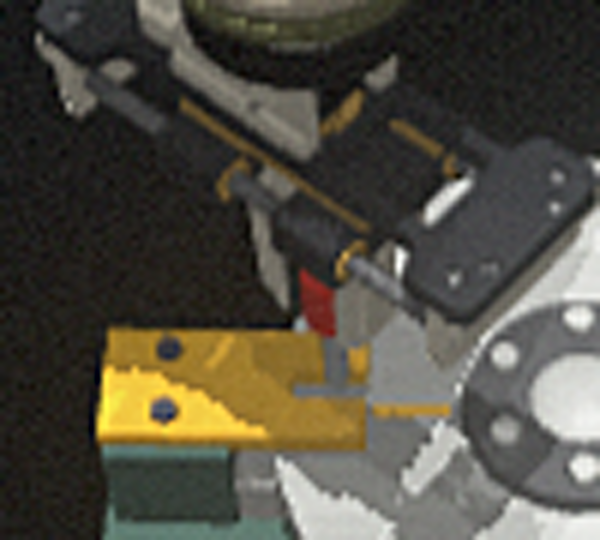

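Request:
{"api": "carry_out", "payload": {
  "motion": [0.0007, 0.002, 0, 0, 0, 0, -1, 0, 0.002, 0, 0, 0, 0, -1, -0.0002, 0.002, 0, 0, 0, 0, -1, -0.0002, 0.002, 0, 0, 0, 0, -1, 0, 0, 0, 0, 0, 0, -1]
}}

```text
t: 23.2
tool_pos: [0.5859, -0.0612, 0.1483]
orientation: [-1.539, 0.352, -0.355]
force: [0.0, -0.3, -0.6]
opening: 0.0212
```

```bash
python3 st.py
```

```text
23.2 [ 0.5859 -0.0612  0.1483] [ 0.04 -0.34 -0.58] [ 0.001 -0.001 -0.003 -0.     0.     0.   ] 0.021169635463697642
[[0.9, 0.003, 0.436], [-0.436, 0.002, 0.9], [0.001, -1.0, 0.003]]
r 0.09584653274736393 ang -77.21467042589116
```

Tip ≈74 mm. Continue gently onto the hole.

Request:
{"api": "carry_out", "payload": {
  "motion": [0, 0.0015, 0, 0, 0, 0, -1, 0, 0.0015, 0, 0, 0, 0, -1, 0, 0.0015, 0, 0, 0, 0, -1, 0, 0.0015, 0, 0, 0, 0, -1, 0, 0, 0, 0, 0, 0, -1]
}}

```text
t: 23.7
tool_pos: [0.5859, -0.0612, 0.1418]
orientation: [-1.539, 0.352, -0.356]
force: [-0.1, -0.3, -0.8]
opening: 0.0211
```

```bash
python3 st.py; python3 look.py scene
```

```text
23.7 [ 0.5859 -0.0612  0.1418] [-0.08 -0.3  -0.81] [ 0.    -0.001 -0.001  0.     0.001  0.002] 0.02113652313568849
[[0.9, 0.003, 0.436], [-0.436, 0.002, 0.9], [0.001, -1.0, 0.003]]
r 0.0958431545402868 ang -77.21160611564432
scene 23.7 (np.float64(1.382478240952878), 49.833333333333336, 18)
```

Request:
{"api": "carry_out", "payload": {
  "motion": [0, 0.002, 0, 0, 0, 0, -1, 0, 0.002, 0, 0, 0, 0, -1, 0, 0.002, 0, 0, 0, 0, -1, 0, 0.002, 0, 0, 0, 0, -1, 0, 0, 0, 0, 0, 0, -1]
}}

```text
t: 24.25
tool_pos: [0.5862, -0.0612, 0.1334]
orientation: [-1.539, 0.352, -0.356]
force: [-0.8, -0.2, -0.7]
opening: 0.0212
```

Request:
{"api": "carry_out", "payload": {
  "motion": [0, 0.002, 0, 0, 0, 0, -1, 0, 0.002, 0, 0, 0, 0, -1, 0, 0.002, 0, 0, 0, 0, -1, 0, 0.001, 0, 0, 0, 0, -1, 0, 0, 0, 0, 0, 0, -1]
}}

```text
t: 24.75
tool_pos: [0.586, -0.0611, 0.1256]
orientation: [-1.539, 0.352, -0.356]
force: [-0.5, 1.0, -0.3]
opening: 0.021
```

```bash
python3 st.py; python3 look.py scene
```

```text
24.75 [ 0.586  -0.0611  0.1256] [-0.48  1.   -0.33] [ 0.001  0.001  0.002 -0.    -0.001 -0.002] 0.021025276955094204
[[0.9, 0.003, 0.436], [-0.436, 0.002, 0.9], [0.002, -1.0, 0.003]]
r 0.09584995082197313 ang -77.14935453051466
scene 24.75 (np.float64(-1.0701563996169625), 34.166666666666664, 13)
```

Request:
{"api": "carry_out", "payload": {
  "motion": [0, 0.002, 0, 0, 0, 0, -1, 0, 0.002, 0, 0, 0, 0, -1, 0, 0.002, 0, 0, 0, 0, -1, 0, 0.001, 0, 0, 0, 0, -1, 0, 0, 0, 0, 0, 0, -1]
}}

```text
t: 25.3
tool_pos: [0.5862, -0.0611, 0.1181]
orientation: [-1.539, 0.352, -0.356]
force: [0.2, 0.4, -0.4]
opening: 0.0212
```

```bash
python3 al.py 5
```

```text
25.3 [ 0.5862 -0.0611  0.1181] [ 0.16  0.35 -0.42] [ 0.002 -1.     0.003]
slotdelta tool xyz(mm) [-0.4  0.   0.5]
pred tip wrist [[257.2 205.3]] scene [[246.1 203.1]
 [245.2 192. ]]
```

View pics/a5s.png

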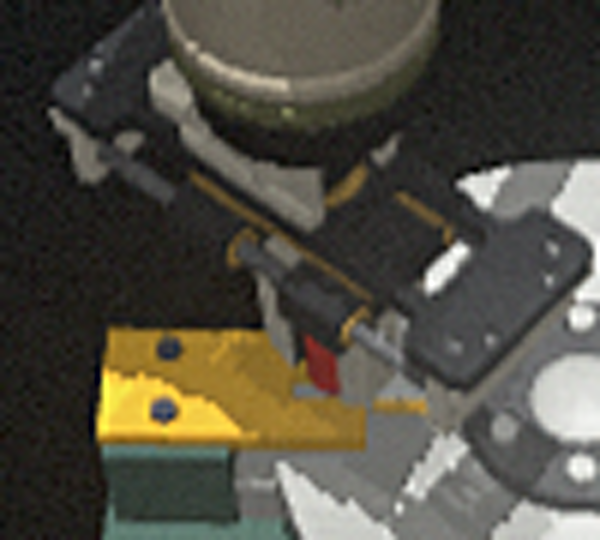

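Request:
{"api": "carry_out", "payload": {
  "motion": [0, 0.002, 0, 0, 0, 0, -1, 0, 0.002, 0, 0, 0, 0, -1, 0, 0.0015, 0, 0, 0, 0, -1, 0, 0.0005, 0, 0, 0, 0, -1, 0, 0, 0, 0, 0, 0, -1]
}}

```text
t: 25.9
tool_pos: [0.5864, -0.0612, 0.112]
orientation: [-1.539, 0.351, -0.356]
force: [-0.1, -0.1, -0.5]
opening: 0.0212
```

Request:
{"api": "carry_out", "payload": {
  "motion": [0, 0.0007, 0, 0, 0, 0, -1, 0, 0.0007, 0, 0, 0, 0, -1, 0, 0.0005, 0, 0, 0, 0, -1, 0, 0.0, 0, 0, 0, 0, -1, 0, 0, 0, 0, 0, 0, -1]
}}

```text
t: 26.4
tool_pos: [0.5867, -0.0612, 0.1105]
orientation: [-1.539, 0.351, -0.357]
force: [-0.1, -0.9, -0.7]
opening: 0.0212
```

Request:
{"api": "carry_out", "payload": {
  "motion": [0, 0.0006, 0, 0, 0, 0, -1, 0, 0.0005, 0, 0, 0, 0, -1, 0, 0.0005, 0, 0, 0, 0, -1, 0, 0.0, 0, 0, 0, 0, -1, 0, 0, 0, 0, 0, 0, -1]
}}

```text
t: 26.9
tool_pos: [0.5869, -0.0612, 0.1104]
orientation: [-1.539, 0.35, -0.357]
force: [-1.7, -0.5, 1.2]
opening: 0.0214
```

```bash
python3 al.py 6
```

```text
26.9 [ 0.5869 -0.0612  0.1104] [-1.73 -0.48  1.24] [ 0.004 -1.     0.004]
slotdelta tool xyz(mm) [-1.1 -0.   0.3]
pred tip wrist [[257.2 205.3]] scene [[246.1 205.1]
 [245.2 194. ]]
```

View pics/a6s.png

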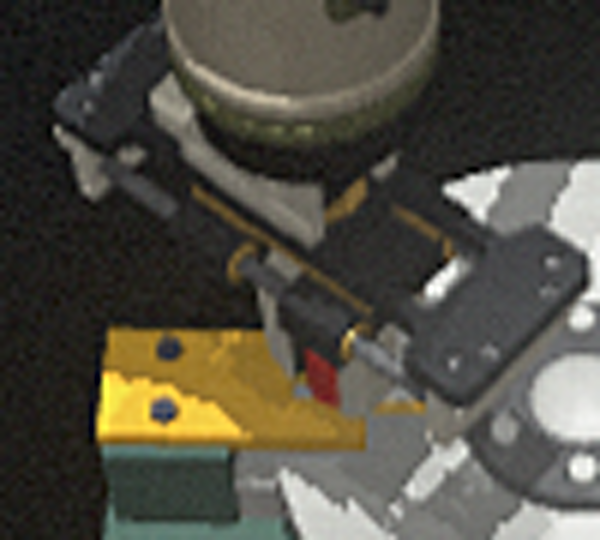

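Request:
{"api": "carry_out", "payload": {
  "motion": [0, 0, 0, 0, 0, 0, -0.4, 0, 0, 0, 0, 0, 0, -0.1, 0, 0, 0, 0, 0, 0, 0, 0, 0, 0, 0, 0, 0, 0, 0, -0.003, 0, 0, 0, 0, 0]
}}

```text
t: 27.5
tool_pos: [0.5866, -0.0612, 0.1124]
orientation: [-1.539, 0.351, -0.357]
force: [0.4, 1.6, 0.8]
opening: 0.0463
```

```bash
python3 al.py 7; python3 st.py
```

```text
27.5 [ 0.5866 -0.0612  0.1124] [0.35 1.59 0.84] [ 0.003 -1.     0.003]
slotdelta tool xyz(mm) [-0.9 -0.   0.4]
pred tip wrist [[257.2 205.3]] scene [[246.1 204.5]
 [245.2 193.5]]
27.6 [ 0.5873 -0.0613  0.1134] [ 0.53 -0.47 -0.34] [ 0.     0.002  0.001  0.    -0.007  0.   ] 0.04620850916230986
[[0.9, 0.006, 0.436], [-0.436, 0.001, 0.9], [0.004, -1.0, 0.004]]
r 0.09631356764097561 ang -76.4358807170262
```

View pics/a7w.png

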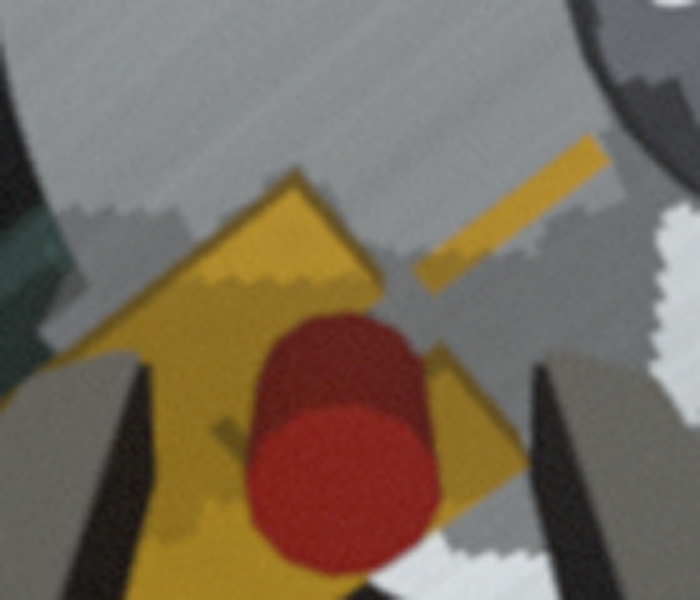

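Pin released and seated in the slot. Retreat straight up, then verify.

Request:
{"api": "carry_out", "payload": {
  "motion": [0, -0.01, 0, 0, 0, 0, 0, 0, -0.015, 0, 0, 0, 0, 0, 0, -0.025, 0, 0, 0, 0, 0, 0, -0.03, 0, 0, 0, 0, 0, 0, -0.03, 0, 0, 0, 0, 0]
}}

```text
t: 28.1
tool_pos: [0.584, -0.061, 0.2261]
orientation: [-1.539, 0.356, -0.352]
force: [1.1, -0.7, -0.1]
opening: 0.0466
```

Request:
{"api": "carry_out", "payload": {
  "motion": [-0.02, -0.02, 0.03, 0, 0, 0, 0, -0.03, -0.01, 0.04, 0, 0, 0, 0, -0.03, 0, 0.04, 0, 0, 0, 0, -0.03, 0, 0.04, 0, 0, 0, 0, 0, 0, 0, 0, 0, 0, 0]
}}

```text
t: 28.6
tool_pos: [0.554, 0.1253, 0.2743]
orientation: [-1.533, 0.343, -0.372]
force: [-0.1, -0.6, -0.1]
opening: 0.0466
```

Request:
{"api": "carry_out", "payload": {
  "motion": [-0.03, 0, 0.03, 0, 0, 0, 0, -0.03, 0, 0.03, 0, 0, 0, 0, 0, 0, 0, 0, 0, 0, 0, 0, 0, 0, 0, 0, 0, 0, 0, 0, 0, 0, 0, 0, 0]
}}

```text
t: 29.1
tool_pos: [0.5267, 0.2078, 0.2813]
orientation: [-1.531, 0.335, -0.376]
force: [0.1, -0.6, -0.1]
opening: 0.0467
```

```bash
python3 st.py; python3 look.py scene top; python3 - <<'E'
from h import *
a=imaging.read_camera("top");b=imaging.read_camera("scene")
cv2.imwrite("pics/fin.png",np.hstack([cv2.resize(a[155:205,230:300],(400,286),interpolation=cv2.INTER_CUBIC),cv2.resize(b[160:210,200:270],(400,286),interpolation=cv2.INTER_CUBIC)]))
for c,im in (("top",a),("scene",b)):
    m=imaging.camera_model(c);h=cv2.cvtColor(im,cv2.COLOR_BGR2HSV)
    re=(((h[...,0]<8)|(h[...,0]>172))&(h[...,1]>150)&(h[...,2]>70)).astype(np.uint8)
    n,l,st,ce=cv2.connectedComponentsWithStats(re)
    for i in range(1,n):
        if 20<st[i,4]<500: print(c,st[i],ce[i].round(1),plane(c,ce[i],.103,m).round(4))
    print("pred head centre",proj(c,[[.586,-.0605,.101],[.586,-.0605,.116],[.586,-.0605,.086]],m).round(1).tolist())
E
```

```text
29.1 [0.5267 0.2078 0.2813] [ 0.14 -0.56 -0.15] [-0.01  -0.006 -0.006 -0.008  0.006 -0.01 ] 0.046667948360037584
[[0.898, 0.027, 0.439], [-0.439, 0.004, 0.899], [0.023, -1.0, 0.016]]
r 0.17952556860819563 ang 102.20942065546821
scene 29.1 (np.float64(0.36277288395251617), 85.44444444444444, 18)
top 29.15 (np.float64(-0.8651488493208035), 106.44444444444444, 18)
top [129 124  11  11  82] [133.8 129.2] [[0.7136 0.2689 0.103 ]]
top [253 177   7   8  47] [256.  180.8] [[ 0.5852 -0.0608  0.103 ]]
pred head centre [[255.9, 180.6], [256.0, 180.1], [255.8, 181.1]]
scene [241 184   9   8  60] [245.  187.5] [[ 0.5803 -0.0628  0.103 ]]
scene [379 262  15  14 160] [385.9 268.4] [[0.6996 0.2666 0.103 ]]
pred head centre [[245.4, 190.2], [245.1, 186.7], [245.6, 193.7]]
```

View pics/fin.png

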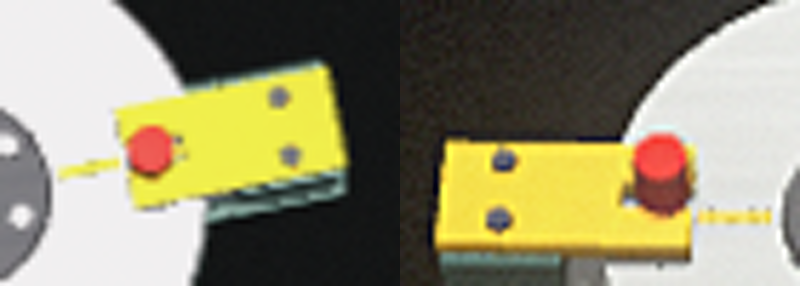

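```bash
python3 look.py top top; python3 -c "
from plant import robot
robot.close_job()"
```

```text
top 29.3 (np.float64(-0.8648924920689751), 106.22222222222223, 18)
top 29.35 (np.float64(-0.8664182252846331), 106.5, 18)
the job is handed in; nothing more can be done
```

The job is handed in. The flywheel spun free, I stopped it at the slot, and the pin is home through slot and hole with its head on the fork. The hand-in gave no verdict.

- **Spin:** One swipe with about 4.6 N set the wheel turning at about 2.4 rad/s (a turn every 2.6 s). It ran untouched for over 2 s.
- **Stop:** I braked by touch to -22° and dragged the wheel to the slot. My first lift-off left a slow drift of about 0.07 rad/s, so I touched again with about 1 N, brought it back and let go. It then stood still for over half a second at +0.4° by the top camera and +1.3° by the scene camera, about 0.7 to 2 mm at the hole.
- **Pin:** It went down without resistance. It seated with about 2 N at the height expected from the given sizes, and I then released it and withdrew the arm.
- **Last checks:**
  - The head sits on the fork, upright in both views, and the top camera puts it within about 1 mm of the slot point.
  - The wheel is at rest; its angle reads -0.9° (top) and +0.4° (scene). The two cameras differed by about 1.2° throughout, which is within calibration.
  - The highest force I read while pressing on the wheel was about 6.4 N. I only read forces at the end of each move.
  - I did not re-measure the gauge box, ring gauge and oil bottle; the arm kept clear of them, and the bottle's cap was at the same pixels at the end as at the start.
- **Time:** about 29 s of the 70 s.

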